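# Make the stud setter ready for the next batch

## Robot

A 6-joint arm with a two-finger parallel gripper is mounted at the origin on the work surface. World frame = base frame: x ahead of the robot, y to its left, z up, the work surface at z = 0. Lengths are in m, angles in degrees, forces in N, time in s.
With the tool pointing down it reaches from about 0.3 to 0.75 m from the base axis. Payload 8.5 kg.
Tool frame: the origin (TCP) lies between the finger pads; the fingertips stand 25 mm ahead of it and the grasp point (between the pads) lies 6 mm ahead of it; x points along the fingers, y is the direction in which the jaws open and shut, and the axes are right-handed (so a half turn about x gives the same grasp; the last joint's range is limited). The gripper opens to 85 mm and grips with 20 to 120 N. Pads are 22 mm wide; open, the fingers measure 114 mm over their backs; the gripper's body (76 mm by 85 mm) begins 54 mm behind the grasp point. The pads swing forward as they close: fully open they stand 13 mm farther back than shut.
Start: joints at [52.466, 21.807, 74.336, -0, 83.858, -12.336], TCP at [0.234, 0.498, 0.256] pointing down, gripper open.
Joint ranges: [-178.18, 178.18], [-50.72, 133.34], [12.68, 142.11], [-81.47, 261.47], [9.98, 163.14], [-165.26, 165.26]. Speed limits (degrees/s): [136.94, 136.94, 180, 180, 180, 180].

## Interface

Orientations are given as a 3x3 rotation matrix whose columns are the frame's x, y, z axes.
In Python, from rig import sensors, get_image, workorder gives the robot as it stands.
- The arm moves only by the tool arm_command, never from a script. Its argument "plan" is a list that holds one entry, the list of rows, each a list of 6 numbers: the shift along the tool's x, y, z in units of 25 mm (1.0 is 25 mm), then the turn, a rotation vector about the tool's x, y, z in units of 6 degrees (1.0 is 6 degrees). In form: [[[dx, dy, dz, ax, ay, az], ...]]. A call has 1 to 10 rows; each row is the pose to reach, as a shift and turn from the pose commanded when the call began, along the tool's axes at that moment; what a row does not reach only later rows make up. A row lasts 1/10 s, in which the tool goes at most 50 mm and 8.59 degrees, less where a joint would pass 70% of its speed; a pose out of reach is approached as far as the arm can. A call with a gripper value outside its range is refused whole. "jaw" is the closure, from 0 (fully open) to 1 (shut), set as the call begins (left out, the last holds). The fingers move at their own pace and stop on an object; "newtons" is the grip in N (left out, the last holds). Time passes only in rows, so rows that repeat a pose let the fingers close. It gives the time, the measured TCP pose, the force and the opening at its end, in the units of the state.
- sensors.observe(): the state, without advancing time (a new reading comes with each control period).
- get_image(name): name is "scene" or "top" or "wrist"; returns a dict with "img" (480x640x3 uint8, red, green, blue), "fx", "fy", "cx", "cy" (pixels), "T" (4x4, takes a point from camera to world coordinates). Camera axes: x right, y up, looking along -z (the intrinsics and any distortion apply to the point x, -y, -z); pixel columns grow to the right and rows downward; lengths in m; the calibration is good to about 2 mm. The wrist camera is an equidistant fisheye: a pixel r from the principal point sees the ray r / f radians off the axis. A picture is of the moment at which its call begins. There is no depth.
- workorder.close_job(): hands the job in, once; it reports no verdict.
The state is a dict: "time_s": time; "q": joint angles; "qvel": joint speeds; "joint_efforts": joint torques, N m; "position": TCP position; "tool_rot": TCP orientation; "ft_force": force on the tool from outside, world axes, zero at the start; "wrist_torque": the same for the moment, N m; "grip_width": finger opening in m.
Only numpy, scipy, OpenCV 4.12 (cv2) and the standard library are available. Lean on these libraries where they do the work, as an engineer would, in place of code of your own. Each camera call takes 0.05 s, during which the arm holds its last target. There are 200 camera calls.

## Task

Make the stud setter ready for the next batch. First push the valve's red-knobbed lever past its stiff detent, fully into the float notch at the far end, and leave it there. Then tip all six studs from the copper dipper into the aluminium hopper, and only after that press the yellow treadle down to its stop for a moment and let it come up again; finish with the dipper standing upright and empty on its cork coaster and every setting die standing upright on the floor of the wooden tray, leaving the white rod, jar and can where they are.

Things in the scene. Friction and masses are not known exactly. Their poses are not given: they have to be found in the camera images.
- valve_lever (a joint): Angle of the hydraulic lever, rad, 0 to 0.85; grows as the knob swings along the valve's +x. At 0 it leans 0.45 rad to the valve's -x. From 0 to 0.4 it stays where left (1.5 N at the knob moves it); from 0.4 to the crest at 0.6 a spring detent resists with about 12 N; past the crest it snaps by itself into the float notch, 0.80 to 0.85 (far stop), and stays.
- lever_knob (a point): Centre of the lever's red rounded knob (diameter 29 mm, 51 mm long along the lever), 145 mm from the pivot; between 0.20 and 0.22 m above the bench. The shaft below it is 12 mm thick. The orientation turns with the lever.
- lever_pivot (a point): Pivot of the lever on the blue valve block (90 x 75 mm foot, 90 mm tall, fixed to the bench), 74 mm above the bench. Its x axis is the direction in which the lever is pushed towards float, its y axis is the hinge axis, z is up. Steel bits of pipe come out of the block's +x side.
- pedal (a joint): Angle of the yellow spring treadle, rad: 0 at rest (up, sloping 0.36 rad), 0.30 on its stop. It springs back up by itself. The pad needs about 2 N to start and 9 N at the stop.
- pedal_pad (a point): Point on top of the black rubber pad (55 x 65 mm, centred here) of the treadle, about 73 mm above the bench at rest and about 44 mm when on the stop. The treadle plate is 130 mm long and 75 mm wide; pressing moves the pad down, along a short arc.
- pedal_base: Fixed dark steel foot of the treadle, 150 x 100 mm, origin at the centre of its underside. The hinge runs along its y axis at x = +55 mm, z = 30 mm; the free end with the pad points to -x.
- hopper_in (a point): Centre of the inner floor of the square aluminium stud hopper, an open box fixed to the bench: 150 x 150 mm outside, 142 x 142 mm inside, walls 4 mm. Floor 22 mm above the bench, rim 80 mm above the bench (58 mm above this point). Sides along its x and y axes.
- tray: Low open wooden die tray, fixed: 125 mm (its x) x 200 mm (its y), 22 mm tall, walls and floor 4 mm; origin at the centre of its underside.
- coaster: Round cork coaster fixed to the bench, diameter 110 mm, 4 mm thick, origin at the centre of its underside. The dipper starts on it.
- dipper: Copper dipper with six loose studs in it: open flared cup, outer radius 28 mm at the foot, 50 at the rim, 58 mm tall, wall 3. Origin at the centre of the foot's underside, z up. At its -x side a handle rises to a dark wooden tab to grip: 10 mm thick (x), 26 wide (y), 46 tall, centred at x = -61 mm, z = 101 mm, its lower edge 20 mm above the rim. About 0.16 kg empty.
- die1: Squat steel setting die, standing: dark flange diameter 38 mm, 12 mm tall, and on it a bright shank diameter 24 mm up to 38 mm. Origin at the centre of its underside, z up the shank. 0.11 to 0.23 kg. May be absent (None).
- die2: Squat steel setting die, standing: dark flange diameter 38 mm, 12 mm tall, and on it a bright shank diameter 24 mm up to 38 mm. Origin at the centre of its underside, z up the shank. 0.11 to 0.23 kg. May be absent (None).
- die3: Squat steel setting die, standing: dark flange diameter 38 mm, 12 mm tall, and on it a bright shank diameter 24 mm up to 38 mm. Origin at the centre of its underside, z up the shank. 0.11 to 0.23 kg. May be absent (None).
- die4: Squat steel setting die, standing: dark flange diameter 38 mm, 12 mm tall, and on it a bright shank diameter 24 mm up to 38 mm. Origin at the centre of its underside, z up the shank. 0.11 to 0.23 kg. May be absent (None).
- die5: Squat steel setting die, standing: dark flange diameter 38 mm, 12 mm tall, and on it a bright shank diameter 24 mm up to 38 mm. Origin at the centre of its underside, z up the shank. 0.11 to 0.23 kg. May be absent (None).
- stud1: Brass ball stud, ball of diameter 16 mm with a small flat steel face, 12 g; origin at the ball's centre. Rolls. Starts in the dipper.
- stud2: Brass ball stud, ball of diameter 16 mm with a small flat steel face, 12 g; origin at the ball's centre. Rolls. Starts in the dipper.
- stud3: Brass ball stud, ball of diameter 16 mm with a small flat steel face, 12 g; origin at the ball's centre. Rolls. Starts in the dipper.
- stud4: Brass ball stud, ball of diameter 16 mm with a small flat steel face, 12 g; origin at the ball's centre. Rolls. Starts in the dipper.
- stud5: Brass ball stud, ball of diameter 16 mm with a small flat steel face, 12 g; origin at the ball's centre. Rolls. Starts in the dipper.
- stud6: Brass ball stud, ball of diameter 16 mm with a small flat steel face, 12 g; origin at the ball's centre. Rolls. Starts in the dipper.
- punch: White plastic punch rod lying on the bench, diameter 18 mm, 110 mm long, origin under its middle. Not part of the job: leave it alone.
- glue_jar: Small amber glue jar with a black cap, diameter 48 mm, 75 mm tall, origin at the centre of its underside. Not part of the job: leave it alone.
- dye_can: Metal dye can with a red label, diameter 56 mm, 90 mm tall, origin at the centre of its underside. Not part of the job: leave it alone.
Things that resemble listed ones, but are neither listed nor needed, are in the scene too. What is shaped like the part that bears valve_lever but purple is not meant.

How it is judged:
By the outcome, as a careful person would: the job done as asked, in the order asked, and still so for the second after the job is handed in, with the robot touching nothing.
Of die1, die2, die3, die4, die5 only 3 to 5 are there at a start; the rules pass over those that are not, and their reading is None.
At some moment in a run one of die1, die2, die3, die4, die5 may be knocked a few centimetres aside while the robot is not near it.
It also fails if it takes over 200 s, if anything falls off the work surface, if the arm or the gripper's body presses on something with over 40 N, if the wrist force passes 120 N, or if a joint passes its speed limit or range.

## Working session

There is one attempt and no reset: what is moved stays moved. The work goes in short steps, Python scripts to look and compute and a tool call to move; the robot and the scene stay as the last step left them, time stands still between calls to the robot, and variables do not carry over. Pictures are saved under pics/ and viewed, about 12 in all and at most 16, crops included, and the job is handed in when it is done.

Besides the shell and the picture viewer there is one more tool, called as name([rows], argument=value, ...), one row to a line, values as JSON. arm_command: Moves the arm, as the interface text tells. Its arguments: {"type":"object","properties":{"plan":{"type":"array","items":{"type":"array","items":{"type":"array","items":{"type":"number"}}}},"jaw":{"type":"number"},"newtons":{"type":"number"}},"required":["plan"]}

```bash
mkdir -p pics; ls; cat > h.py <<'E'
import numpy as np, cv2
from rig import sensors,get_image
def grab(n,f):
    d=get_image(n); cv2.imwrite(f'pics/{f}.png',cv2.cvtColor(d['img'],cv2.COLOR_RGB2BGR))
    np.savez(f'pics/{f}.npz',**{k:d[k] for k in d}); return d
def load(f): return dict(np.load(f'pics/{f}.npz'))
def ray(d,u,v,fish=False):
    x=(u-d['cx'])/d['fx'];y=(v-d['cy'])/d['fy']
    if fish:
        r=np.hypot(x,y); s=np.sin(r)/r if r>1e-9 else 1; c=np.array([x*s,-y*s,-np.cos(r)])
    else: c=np.array([x,-y,-1.])
    T=d['T']; return T[:3,3],T[:3,:3]@c
def plane(d,u,v,z,fish=False):
    o,r=ray(d,u,v,fish); return o+r*(z-o[2])/r[2]
def two(d1,p1,d2,p2,f1=False,f2=False):
    o1,r1=ray(d1,*p1,f1);o2,r2=ray(d2,*p2,f2)
    s=np.linalg.lstsq(np.stack([r1,-r2],1),o2-o1,rcond=None)[0]
    a,b=o1+s[0]*r1,o2+s[1]*r2; return (a+b)/2,np.linalg.norm(a-b)
def proj(d,p):
    T=d['T'];c=T[:3,:3].T@(np.array(p)-T[:3,3]); return d['cx']+d['fx']*c[0]/-c[2], d['cy']-d['fy']*c[1]/-c[2]
E
python3 -c "
from h import *
for n in('scene','top','wrist'):
    d=grab(n,n+'0');print(n,d['fx'],d['cx'],d['cy'],d['T'].round(3).tolist())
s=sensors.observe();print(s)
"
```

```text
pics
scene 501.32571201747805 319.10821061406466 238.07003707981596 [[-0.153, -0.574, 0.804, 1.254], [0.988, -0.097, 0.119, 0.145], [0.01, 0.813, 0.582, 0.683], [0.0, 0.0, 0.0, 1.0]]
top 468.81284730408765 323.4330286239799 232.83749220709734 [[-0.001, 0.982, -0.189, 0.283], [-1.0, 0.001, 0.011, 0.028], [0.011, 0.189, 0.982, 1.312], [0.0, 0.0, 0.0, 1.0]]
wrist 371.64829954431775 330.8304680920723 242.236785764672 [[0.425, -0.857, -0.292, 0.158], [0.905, 0.402, 0.138, 0.535], [-0.001, -0.323, 0.946, 0.373], [0.0, 0.0, 0.0, 1.0]]
{'time_s': 0.15, 'q': array([ 5.24656012e+01,  2.18314630e+01,  7.43709673e+01,  5.12879156e-04,
        8.38579433e+01, -1.23356907e+01]), 'qvel': array([ 0.07352336, -0.10426705, -0.09467892, -0.00728577, -0.03894976,
        0.03920457]), 'joint_efforts': array([ 2.40962407e-03, -4.48626137e+01, -2.31345123e+01, -1.69279970e-04,
        3.73903997e-03,  5.66592064e-06]), 'position': array([0.23404917, 0.49750733, 0.25588222]), 'tool_rot': array([[-6.49021967e-04,  4.25759427e-01,  9.04836167e-01],
       [-8.30162777e-04,  9.04835817e-01, -4.25759857e-01],
       [-9.99999445e-01, -1.02748880e-03, -2.33808693e-04]]), 'ft_force': array([ 0.84774472, -0.35826642, -0.24346868]), 'wrist_torque': array([-0.00266371,  0.05163914, -0.02844404]), 'grip_width': 0.0850019217271119}
```

View pics/top0.png

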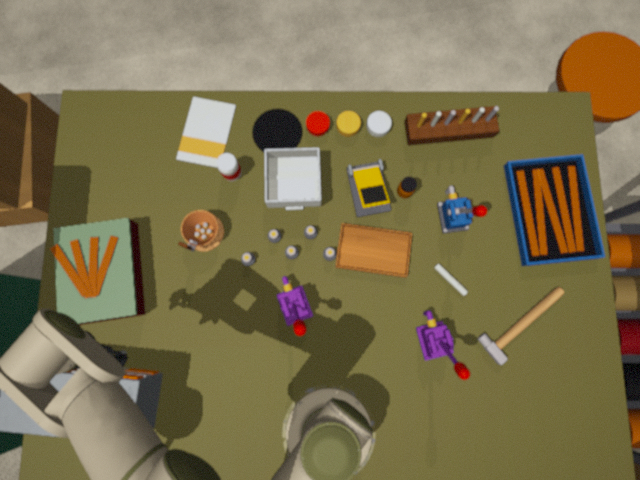

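View pics/scene0.png

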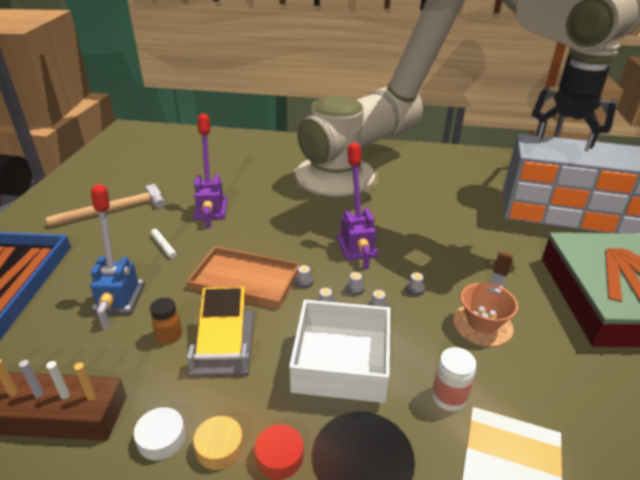

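Top view: blue valve ~(457,213) with its knob at (481,211), hopper (292,177), dipper (201,230) with its tab to the lower left (~187,244), treadle (370,188), and tray (375,250). Five dies are at (275,235), (247,258), (292,251), (311,231) and (330,253). The purple ones are decoys. Next I measure with masks.

```bash
cat > m.py <<'E'
from h import *
t=load('top0');s=load('scene0')
def comps(d,lo,hi,box,mina=6):
    x0,y0,x1,y1=box; hsv=cv2.cvtColor(d['img'],cv2.COLOR_RGB2HSV)
    m=np.zeros(hsv.shape[:2],np.uint8); m[y0:y1,x0:x1]=cv2.inRange(hsv,lo,hi)[y0:y1,x0:x1]
    n,l,st,c=cv2.connectedComponentsWithStats(m)
    return m,[(st[i,4],c[i].round(1).tolist(),st[i,:4].tolist()) for i in range(1,n) if st[i,4]>=mina]
if __name__=='__main__':
    R=((0,170,100),(6,255,255))
    _,k1=comps(t,*R,(465,195,500,225));_,k2=comps(s,*R,(80,170,120,220))
    print('knob',k1,k2)
    print(two(t,k1[0][1],s,k2[0][1]))
    B=((100,120,60),(120,255,255))
    for d,b,n in((t,(430,180,490,245),'top'),(s,(80,240,150,320),'scene')):print('blue',n,comps(d,*B,b,20)[1])
    print('pipe T',comps(t,(15,60,120),(30,255,255),(435,180,475,205))[1],'S',comps(s,(15,60,120),(30,255,255),(80,270,140,330))[1])
    def poly(d,lo,hi,b,z,n):
        m,_=comps(d,lo,hi,b); m=cv2.morphologyEx(m,cv2.MORPH_CLOSE,np.ones((5,5)))
        c=max(cv2.findContours(m,0,2)[0],key=cv2.contourArea); r=cv2.minAreaRect(c); p=cv2.boxPoints(r)
        P=np.array([plane(d,*q,z)for q in p]);e=P[1]-P[0];e2=P[2]-P[1]
        print(n,r,P.mean(0).round(4),'L',np.linalg.norm(e).round(4),np.degrees(np.arctan2(e[1],e[0])).round(1),np.linalg.norm(e2).round(4),np.degrees(np.arctan2(e2[1],e2[0])).round(1))
    poly(t,(0,0,130),(180,70,255),(255,142,328,208),.08,'hopper')
    poly(t,(8,120,80),(20,255,255),(330,215,420,285),.022,'tray')
    poly(t,(22,150,120),(32,255,255),(340,155,400,220),.06,'yellow')
    poly(t,(0,0,0),(180,255,45),(355,180,392,208),.073,'pad')
    poly(t,(0,100,90),(14,255,255),(172,205,230,255),.058,'dipper')
    for u,v in((275,234),(247,257.5),(292,251),(311,230.5),(330,253)):print('die',plane(t,u,v,.035).round(3))
    im=cv2.cvtColor(t['img'],cv2.COLOR_RGB2BGR)
    a=cv2.resize(im[200:270,165:345],None,fx=4.4,fy=4.4,interpolation=3);b=cv2.resize(im[155:240,345:500],None,fx=3.2,fy=3.2,interpolation=3)
    o=np.zeros((600,800,3),np.uint8);o[:a.shape[0],:a.shape[1]]=a[:,:800];o[a.shape[0]:a.shape[0]+b.shape[0],:b.shape[1]]=b[:600-a.shape[0]]
    im2=cv2.cvtColor(s['img'],cv2.COLOR_RGB2BGR)[180:330,75:150];c=cv2.resize(im2,None,fx=1.9,fy=1.9,interpolation=3);o[-c.shape[0]:,-c.shape[1]:]=c
    c=cv2.resize(cv2.cvtColor(s['img'],cv2.COLOR_RGB2BGR)[245:350,440:535],None,fx=1.55,fy=2,interpolation=3);o[-c.shape[0]:,505:505+c.shape[1]]=c
    cv2.imwrite('pics/c1.png',o)
E
python3 m.py
```

```text
knob [(np.int32(122), [479.6, 210.3], [473, 205, 14, 11])] [(np.int32(359), [99.5, 197.2], [91, 185, 17, 26])]
(array([ 0.54887289, -0.36033587,  0.21459468]), np.float64(0.002704520440828306))
blue top [(np.int32(596), [456.5, 212.9], [442, 198, 31, 31])]
blue scene [(np.int32(1227), [113.9, 282.0], [91, 257, 45, 49])]
pipe T [(np.int32(317), [452.2, 189.1], [435, 180, 40, 25]), (np.int32(54), [452.3, 195.3], [448, 192, 10, 7])] S [(np.int32(297), [84.4, 284.2], [80, 270, 11, 32]), (np.int32(14), [138.6, 273.0], [137, 270, 3, 9]), (np.int32(114), [106.7, 298.5], [99, 293, 14, 15]), (np.int32(457), [126.5, 321.3], [106, 301, 34, 29]), (np.int32(134), [85.1, 323.3], [80, 318, 13, 12])]
hopper ((292.0, 177.0), (60.0, 56.0), 90.0) [0.6759 0.0998 0.08  ] L 0.1551 -89.8 0.1712 -180.0
tray ((373.8318176269531, 249.8718719482422), (74.6258544921875, 46.64116287231445), 7.943471908569336) [ 0.4831 -0.127   0.022 ] L 0.1319 -8.2 0.2095 -98.0
yellow ((371.02825927734375, 186.84902954101562), (39.834556579589844, 28.158912658691406), 74.05460357666016) [ 0.6538 -0.1184  0.06  ] L 0.0796 -73.3 0.114 -166.0
pad ((373.03997802734375, 194.22003173828125), (12.790310859680176, 20.571828842163086), 79.69515228271484) [ 0.6286 -0.122   0.073 ] L 0.0568 -79.2 0.0361 -171.4
dipper ((200.5, 228.5), (35.0, 43.0), 90.0) [0.5355 0.3481 0.058 ] L 0.1175 -89.9 0.0972 -177.7
die [0.525 0.148 0.035]
die [0.459 0.223 0.035]
die [0.477 0.1   0.035]
die [0.535 0.048 0.035]
die [ 0.472 -0.005  0.035]
```

View pics/c1.png

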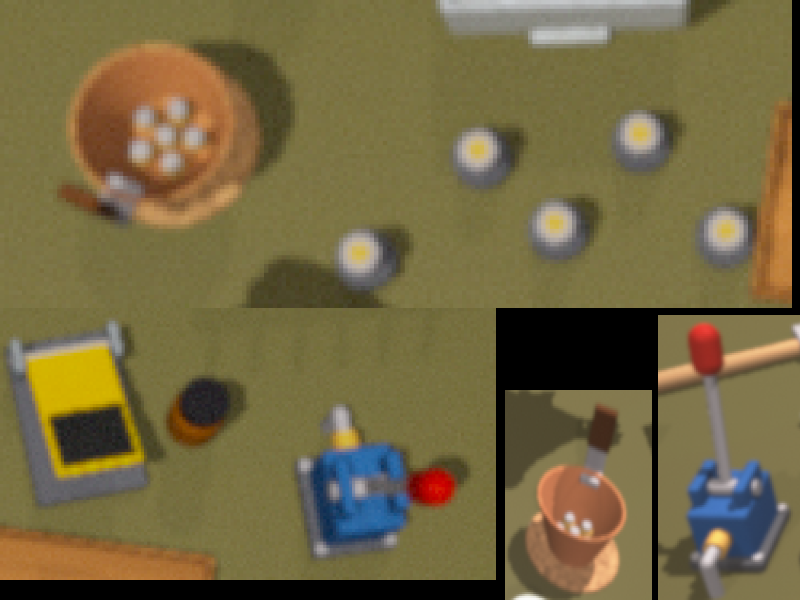

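Crop: the dipper rim is round, with its tab toward the lower left. The valve's pipes point up in the image, so +x is roughly world +x, and the knob leans to -x. Now refining the numbers.

```bash
cat >> h.py <<'E'
from scipy.spatial.transform import Rotation as Ro
def down(yaw):  # tool pointing down, tool y axis at yaw (deg) in world
    a=np.radians(yaw);y=np.array([np.cos(a),np.sin(a),0]);x=np.array([0,0,-1.]);return np.stack([x,y,np.cross(x,y)],1)
def step(P,R=None,base=None):
    s=sensors.observe(); R0=s['tool_rot'];p0=s['position']
    if base is not None: p0,R0=base
    d=R0.T@(np.array(P)-p0)/.025
    w=np.zeros(3) if R is None else Ro.from_matrix(R0.T@R).as_rotvec(degrees=True)/6
    return np.r_[d,w].round(2).tolist()
E
python3 - <<'E'
from m import *
pb=lambda u,v:(345+u/3.2,155+(v-308)/3.2)
pa=lambda u,v:(165+u/4.4,200+v/4.4)
for n,p,z in(('foot',(320,550),.006),('foot',(390,543),.006),('foot',(305,465),.006),('foot',(403,453),.06),('bracketL',(347,487),.085),('pivot',(372,487),.08)):print(n,plane(t,*pb(*p),z).round(4))
print('pipe',two(t,(452.3,195.3),s,(106.7,298.5)))
print('block',two(t,(456.5,212.9),s,(113.9,282)))
for p in((20,373),(120,352),(55,500),(147,482)):print('pedfoot',plane(t,*pb(*p),.005).round(4))
for p in((50,418),(122,404),(62,465),(135,450)):print('pad',plane(t,*pb(*p),.073).round(4))
print('rim',plane(t,*pa(152,120),.058).round(4))
print('tab',two(t,pa(85,200),s,(503.5,264)))
for p in((478,150),(360,253),(555,223),(640,132),(725,230)):print('die',plane(t,*pa(*p),.038).round(4))
for z,P in ((.31,(.25,.40)),(.34,(.42,-.38))):print(step((*P,z),down(-83)))
E
```

```text
foot [ 0.5405 -0.333   0.006 ]
foot [ 0.5469 -0.3959  0.006 ]
foot [ 0.6184 -0.3234  0.006 ]
foot [ 0.6154 -0.3943  0.06  ]
bracketL [ 0.5791 -0.3367  0.085 ]
pivot [ 0.5803 -0.3594  0.08  ]
pipe (array([ 0.63234774, -0.34535538,  0.04735193]), np.float64(0.0036008888190616557))
block (array([ 0.58299944, -0.35628853,  0.04399791]), np.float64(0.0018002852511490993))
pedfoot [ 0.7043 -0.068   0.005 ]
pedfoot [ 0.7245 -0.1595  0.005 ]
pedfoot [ 0.5859 -0.0979  0.005 ]
pedfoot [ 0.6027 -0.1808  0.005 ]
pad [ 0.6422 -0.0882  0.073 ]
pad [ 0.6549 -0.1503  0.073 ]
pad [ 0.6008 -0.0978  0.073 ]
pad [ 0.6141 -0.1604  0.073 ]
rim [0.5386 0.3508 0.058 ]
tab (array([0.48086365, 0.37654033, 0.10462864]), np.float64(0.0011684882264885216))
die [0.5238 0.151  0.038 ]
die [0.4585 0.223  0.038 ]
die [0.4775 0.1021 0.038 ]
die [0.5354 0.0494 0.038 ]
die [ 0.4732 -0.0039  0.038 ]
[-2.16, -3.26, 2.24, 24.63, 0.01, 0.01]
[-3.34, -28.6, 21.67, 24.63, 0.01, 0.01]
```

arm_command([
  [[-2.9,0,0,0,0,0],[-2.9,0,0,0,0,0],[-2.9,-27.9,22.7,24.3,0,0],[-2.9,-27.9,22.7,24.3,0,0],[-2.9,-27.9,22.7,24.3,0,0],[-2.9,-27.9,22.7,24.3,0,0],[-2.9,-27.9,22.7,24.3,0,0],[-2.9,-27.9,22.7,24.3,0,0],[-2.9,-27.9,22.7,24.3,0,0],[-2.9,-27.9,22.7,24.3,0,0]],
], jaw=1, newtons=60)

```text
time_s: 1.15
position: [0.3302, 0.1076, 0.3289]
tool_rot: [[0.0, 0.997, -0.075], [0.0, -0.075, -0.997], [-1.0, 0.0, -0.0]]
ft_force: [1.2, 0.0, -0.2]
grip_width: 0.0001
```

```bash
python3 -c "
from h import *
print(step((.45,-.375,.33),down(-81)))"
```

```text
[-0.04, 6.22, 18.89, 12.79, -0.0, -0.0]
```

arm_command([
  [[0,6.2,18.9,12.8,0,0],[0,6.2,18.9,12.8,0,0],[0,6.2,18.9,12.8,0,0],[0,6.2,18.9,12.8,0,0],[0,6.2,18.9,12.8,0,0],[0,6.2,18.9,12.8,0,0],[0,6.2,18.9,12.8,0,0],[0,6.2,18.9,12.8,0,0],[0,6.2,18.9,12.8,0,0],[0,6.2,18.9,12.8,0,0]],
])

```text
time_s: 2.15
position: [0.4526, -0.3748, 0.3284]
tool_rot: [[-0.0, 0.156, -0.988], [0.0, -0.988, -0.156], [-1.0, -0.001, 0.0]]
ft_force: [0.1, 0.0, -0.1]
grip_width: -0.0001
```

```bash
python3 -c "
from h import *
print(step((.475,-.373,.22),down(-81)));grab('wrist','w1')"
```

```text
[4.33, 0.07, -0.9, -0.0, 0.0, 0.01]
```

View pics/w1.png

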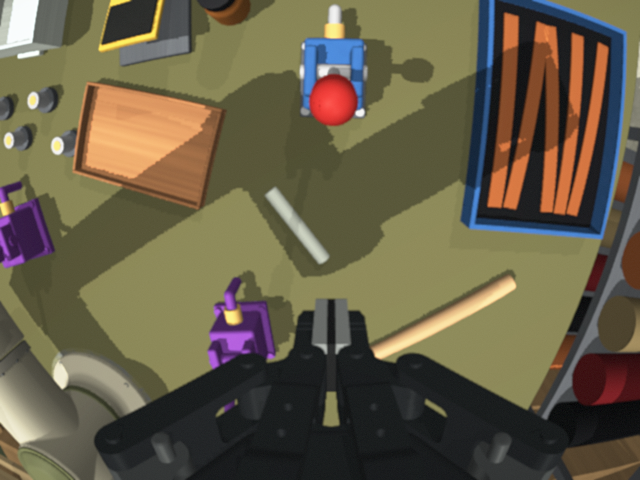

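Wrist view: the valve is aligned straight ahead, with the knob at (334,102) on the finger line. Descending, then pushing.

arm_command([
  [[4.3,0,-0.9,0,0,0],[4.3,0,-0.9,0,0,0],[4.3,0,-0.9,0,0,0],[4.3,0,-0.9,0,0,0],[4.3,0,-1.7,0,0,0],[4.3,0,-2.5,0,0,0],[4.3,0,-3.2,0,0,0],[4.3,0,-3.9,0,0,0],[4.3,0,-4.5,0,0,0]],
])

```text
time_s: 3.1
position: [0.5616, -0.356, 0.2262]
tool_rot: [[-0.004, 0.159, -0.987], [-0.006, -0.987, -0.159], [-1.0, 0.005, 0.005]]
ft_force: [-42.1, -4.4, 18.4]
grip_width: -0.0002
```

arm_command([
  [[0,0,-0.4,0,0,0],[0,0,-0.8,0,0,0],[0,0,-1.1,0,0,0],[0,0,-1.4,0,0,0]],
])

```text
time_s: 3.5
position: [0.5987, -0.3491, 0.2236]
tool_rot: [[0.003, 0.161, -0.987], [-0.002, -0.987, -0.161], [-1.0, 0.002, -0.002]]
ft_force: [-0.2, -0.8, 0.4]
grip_width: 0.0001
```

arm_command([
  [[0,0,1.5,0,0,0],[0,0,1.5,0,0,0],[-5,0,1.5,0,0,0],[-5,0,1.5,0,0,0],[-5,0,1.5,0,0,0],[-5,0,1.5,0,0,0]],
], jaw=0.4)

```text
time_s: 4.1
position: [0.5619, -0.3551, 0.352]
tool_rot: [[0.008, 0.161, -0.987], [-0.007, -0.987, -0.161], [-1.0, 0.008, -0.006]]
ft_force: [0.2, -0.1, 0.8]
grip_width: 0.0512
```

```bash
python3 -c "
from m import *
t=grab('top','t2');s=grab('scene','s2')
R=((0,170,100),(6,255,255))
k1=comps(t,*R,(440,170,500,225))[1];k2=comps(s,*R,(70,160,130,240))[1]
print(k1,k2);print(two(t,k1[0][1],s,k2[0][1]))
print(step((.40,.2,.34),down(-24)),sensors.observe()['q'])"
```

```text
[(np.int32(109), [471.2, 176.5], [466, 170, 13, 15])] [(np.int32(367), [81.0, 225.8], [70, 215, 23, 23])]
(array([ 0.6350424 , -0.34668026,  0.2116915 ]), np.float64(0.0015754157695670103))
[0.25, -22.94, 2.8, -9.46, -0.0, -0.01] [-4.24903767e+01  3.24037920e+01  4.19327813e+01  7.39677782e-03
  1.05614763e+02  3.82542631e+01]
```

The lever knob is at (0.635,-0.347); float is predicted at (0.638,-0.348), so it is in the notch. On to the dipper.

arm_command([
  [[0,-23,3,-9.5,0,0],[0,-23,3,-9.5,0,0],[0,-23,3,-9.5,0,0],[0,-23,3,-9.5,0,0],[0,-23,3,-9.5,0,0],[0,-23,3,-9.5,0,0],[0,-23,3,-9.5,0,0],[0,-23,3,-9.5,0,0],[0,-23,3,-9.5,0,0],[0,-23,3,-9.5,0,0]],
])

```text
time_s: 5.2
position: [0.4163, 0.1258, 0.3452]
tool_rot: [[-0.002, 0.915, -0.403], [0.0, -0.403, -0.915], [-1.0, -0.002, 0.001]]
ft_force: [1.3, -0.3, -0.0]
grip_width: 0.0511
```

```bash
python3 -c "
from h import *
print(step((.481,.377,.25),down(-24)),sensors.observe()['q'])"
```

```text
[3.8, -1.67, -10.24, 0.04, 0.01, 0.02] [1.13128513e+00 6.82140611e+00 8.03683888e+01 8.54108898e-03
 9.29482075e+01 2.49077979e+01]
```

arm_command([
  [[0,-1.7,-10.2,0,0,0],[0,-1.7,-10.2,0,0,0],[2,-1.7,-10.2,0,0,0],[2,-1.7,-10.2,0,0,0],[2,-1.7,-10.2,0,0,0],[2,-1.7,-10.2,0,0,2],[2,-1.7,-10.2,0,0,2],[2,-1.7,-10.2,0,0,2]],
])

```text
time_s: 6.0
position: [0.4799, 0.3756, 0.2945]
tool_rot: [[0.188, 0.897, -0.4], [-0.085, -0.391, -0.916], [-0.979, 0.206, 0.003]]
ft_force: [-0.2, -0.0, 0.6]
grip_width: 0.0514
```

```bash
python3 -c "
from h import *
print(sensors.observe()['q'],step((.481,.377,.23),down(-24)));grab('wrist','w3')"
```

```text
[30.6786561  24.6712987  64.22161532 -9.77893074 84.3167999  54.64566218] [2.53, -0.51, -0.08, 0.07, 0.02, -1.98]
```

View pics/w3.png

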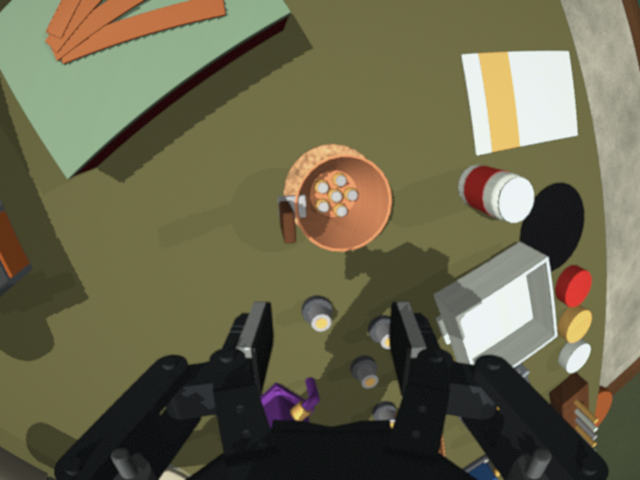

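Wrist view: the tab is at ~(288,222), the cup centre at (344,203), and six studs are visible. Negative q4 leans the tool to the right, so I will pour toward -y, which uses positive q4.

```bash
python3 -c "
from m import *
w=load('w3');_,c=comps(w,(3,90,40),(13,255,135),(275,195,300,250));print(c)
for uv in((288.5,224),(290,240)):print(plane(w,*uv,.105,True),plane(w,*uv,.128,True))
print(two(w,(288.5,223),load('top0'),(184.3,245.5),True), two(w,(288.5,223),load('scene0'),(503.5,264),True))
m,_=comps(w,(3,90,60),(14,255,255),(295,155,395,252));
P=[plane(w,u,v,.062,True) for u,v in((391,202),(344,250),(300,235),(345,155),(377,166),(377,236))];P=np.array(P)[:,:2]
print(np.linalg.lstsq(np.c_[2*P,np.ones(len(P))],(P**2).sum(1),rcond=None)[0], P)
cv2.imwrite('pics/c3.png',cv2.resize(cv2.cvtColor(w['img'],cv2.COLOR_RGB2BGR)[140:260,270:400],None,fx=4.5,fy=4.5,interpolation=3))
"
```

```text
[(np.int32(474), [287.3, 221.8], [280, 202, 16, 41])]
[0.48040815 0.37216919 0.105     ] [0.48117882 0.3791037  0.128     ]
[0.47538176 0.35861696 0.105     ] [0.4765334  0.36657865 0.128     ]
(array([0.48041753, 0.37445065, 0.10935352]), np.float64(0.001081890272355666)) (array([0.48167426, 0.37508647, 0.10647079]), np.float64(0.0036139831669691294))
[ 0.53523699  0.35299137 -0.40856232] [[0.58186022 0.33320563]
 [0.51773815 0.30840103]
 [0.48426488 0.34383258]
 [0.55636148 0.39702948]
 [0.58178084 0.37375007]
 [0.55500924 0.30608931]]
```

View pics/c3.png

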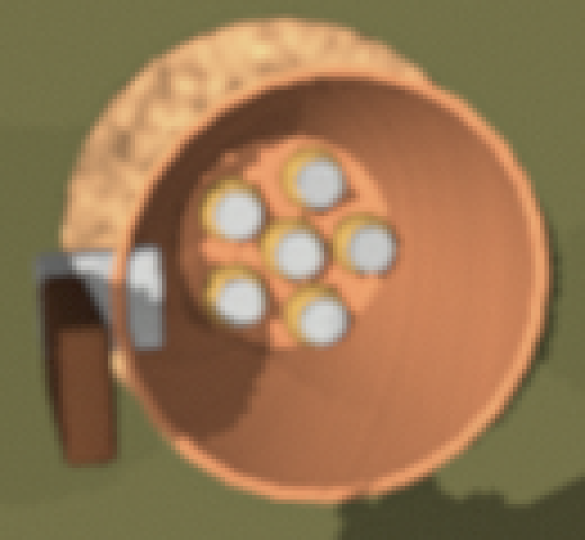

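Rim centre (0.536,0.352), tab (0.4805,0.3755), so dipper yaw ≈ -23°. Straightening above the tab.

arm_command([
  [[2.5,-0.5,-0.1,0,0,-2],[2.5,-0.5,-0.1,0,0,-2],[2.5,-0.5,-0.1,0,0,-2],[2.5,-0.5,-0.1,0,0,-2],[2.5,-0.5,-0.1,0,0,-2]],
])

```text
time_s: 6.55
position: [0.4833, 0.3766, 0.2342]
tool_rot: [[0.003, 0.915, -0.403], [0.001, -0.403, -0.915], [-1.0, 0.002, -0.002]]
ft_force: [0.3, -0.6, -0.4]
grip_width: 0.0514
```

```bash
python3 -c "
from h import *
print(step((.4805,.3755,.117),down(-23)))"
```

```text
[4.69, -0.1, 0.1, -0.13, -0.02, -0.02]
```

arm_command([
  [[2.5,-0.1,0.1,-0.1,0,0],[3.6,-0.1,0.1,-0.1,0,0],[4.7,-0.1,0.1,-0.1,0,0],[4.7,-0.1,0.1,-0.1,0,0],[4.7,-0.1,0.1,-0.1,0,0],[4.7,-0.1,0.1,-0.1,0,0]],
])

```text
time_s: 7.15
position: [0.4807, 0.3759, 0.1177]
tool_rot: [[0.004, 0.92, -0.393], [0.002, -0.393, -0.92], [-1.0, 0.003, -0.003]]
ft_force: [0.0, 0.2, -0.5]
grip_width: 0.0513
```

arm_command([
  [[0,0,0,0,0,0],[0,0,0,0,0,0],[0,0,0,0,0,0],[0,0,0,0,0,0],[0,0,0,0,0,0],[0,0,0,0,0,0],[0,0,0,0,0,0],[0,0,0,0,0,0]],
], jaw=1, newtons=70)

```text
time_s: 7.95
position: [0.4804, 0.3754, 0.116]
tool_rot: [[0.002, 0.919, -0.393], [0.001, -0.393, -0.919], [-1.0, 0.002, -0.002]]
ft_force: [0.6, -0.1, 5.4]
grip_width: 0.0092
```

arm_command([
  [[-0.3,0,0,0,0,0],[-0.6,0,0,0,0,0],[-1.2,0,0,0,0,0],[-2,0,0,0,0,0],[-3,0,0,0,0,0],[-4,0,0,0,0,0],[-5,0,0,0,0,0],[-5.6,0,0,0,0,0],[-5.9,0,0,0,0,0],[-6,0,0,0,0,0]],
])

```text
time_s: 8.95
position: [0.4797, 0.3752, 0.2655]
tool_rot: [[0.0, 0.919, -0.393], [0.0, -0.393, -0.919], [-1.0, 0.0, -0.0]]
ft_force: [0.5, -0.3, -2.6]
grip_width: 0.0091
```

```bash
python3 -c "
from h import *
grab('scene','s4');d=load('s4');cv2.imwrite('pics/c4.png',cv2.resize(cv2.cvtColor(d['img'],cv2.COLOR_RGB2BGR)[100:400,340:640],None,fx=2,fy=2))
print(step((.676,.160,.29),down(-90)))"
```

```text
[-1.0, 10.6, 4.83, 11.14, 0.0, 0.0]
```

View pics/c4.png

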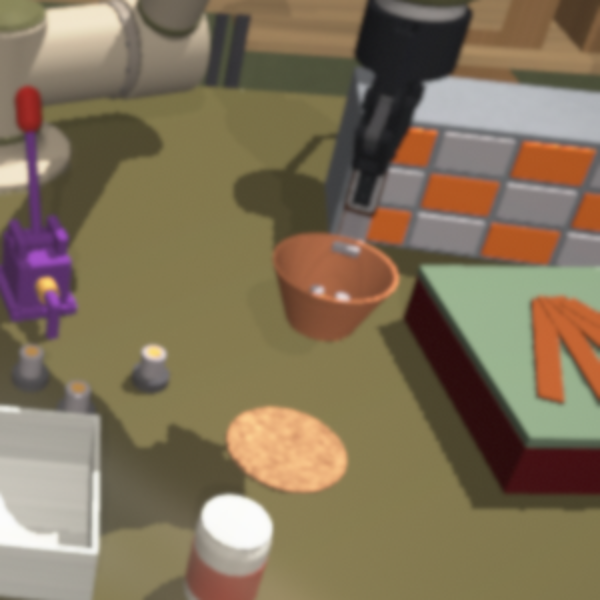

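Scene crop: the dipper hangs level with the studs inside, and the coaster is bare at (287,449). Carrying it to the hopper gently.

arm_command([
  [[0,0.2,0.1,0.2,0,0],[0,0.7,0.3,0.7,0,0],[0,1.3,0.6,1.3,0,0],[0,2.0,1.0,2.1,0,0],[0,2.7,1.3,2.8,0,0],[0,3.4,1.6,3.5,0,0],[0,4.1,2.0,4.2,0,0],[0,4.8,2.3,5.0,0,0],[0,5.5,2.7,5.7,0,0],[0,6.0,2.9,6.2,0,0]],
])

```text
time_s: 10.0
position: [0.59, 0.248, 0.2638]
tool_rot: [[-0.002, 0.49, -0.872], [-0.001, -0.872, -0.49], [-1.0, -0.0, 0.002]]
ft_force: [0.3, 0.0, -3.2]
grip_width: 0.0092
```

```bash
python3 -c "
from h import *
d=load('s4');print(plane(d,483.5,324.5,.004));s=sensors.observe();print(s['q'])
print(step((.676,.15,.26),down(-90)))"
```

```text
[0.54153185 0.35412585 0.004     ]
[ 1.22232112e+01  3.09661446e+01  5.76258542e+01 -1.77157221e-02
  9.15320610e+01  7.28564358e+01]
[0.15, 5.1, -1.08, 4.89, 0.02, -0.0]
```

arm_command([
  [[0,0.5,-0.1,0.5,0,0],[0,1.1,-0.2,1.1,0,0],[0,1.8,-0.4,1.8,0,0],[0.1,2.5,-0.5,2.5,0,0],[0.1,3.2,-0.7,3.2,0,0],[0.1,3.9,-0.8,3.8,0,0],[0.1,4.5,-1,4.3,0,0],[0.1,4.9,-1.1,4.7,0,0],[0.1,5.1,-1.1,4.9,0,0],[0.1,5.1,-1.1,4.9,0,0]],
])

```text
time_s: 11.0
position: [0.6763, 0.1516, 0.2616]
tool_rot: [[-0.002, 0.003, -1.0], [-0.0, -1.0, -0.003], [-1.0, 0.0, 0.002]]
ft_force: [0.3, -0.6, -2.4]
grip_width: 0.0093
```

```bash
python3 -c "
from h import *
s=sensors.observe();b=(s['position'],s['tool_rot']);print(s['q'],s['position'])
for th,y,z in((20,.15,.26),(40,.15,.25),(55,.14,.23),(62,.13,.22),(66,.125,.215),(70,.12,.215),(74,.115,.215),(80,.105,.215),(88,.09,.215),(96,.08,.215)):
    R=Ro.from_rotvec([np.radians(th),0,0]).as_matrix()@down(-90)
    print(th,step((.676,y,z),R))"
```

```text
[ 2.87772692e+00  3.70517843e+01  4.67766209e+01 -4.52193336e-03
  9.62611397e+01  9.26988105e+01] [0.67633955 0.15162839 0.26156532]
20 [0.06, 0.07, 0.01, 0.03, 0.02, -3.33]
40 [0.46, 0.07, 0.01, 0.02, 0.02, -6.67]
55 [1.26, 0.46, 0.01, 0.02, 0.03, -9.17]
62 [1.66, 0.86, 0.01, 0.02, 0.03, -10.33]
66 [1.86, 1.06, 0.01, 0.02, 0.03, -11.0]
70 [1.86, 1.26, 0.01, 0.02, 0.03, -11.67]
74 [1.86, 1.46, 0.02, 0.02, 0.03, -12.33]
80 [1.86, 1.86, 0.02, 0.01, 0.03, -13.33]
88 [1.86, 2.46, 0.02, 0.01, 0.03, -14.67]
96 [1.86, 2.86, 0.02, 0.01, 0.04, -16.0]
```

arm_command([
  [[0,0,0,0,0,-0.8],[0,0,0,0,0,-1.8],[0.1,0,0,0,0,-2.9],[0.2,0,0,0,0,-4],[0.3,0,0,0,0,-5.1],[0.5,0.1,0,0,0,-6.2],[0.8,0.2,0,0,0,-7.2],[1.1,0.4,0,0,0,-8.2],[1.4,0.6,0,0,0,-9.0],[1.6,0.8,0,0,0,-9.6]],
])

```text
time_s: 12.0
position: [0.6759, 0.1321, 0.2215]
tool_rot: [[-0.004, 0.001, -1.0], [0.846, -0.534, -0.004], [-0.534, -0.846, 0.001]]
ft_force: [-0.4, 0.0, -2.0]
grip_width: 0.0091
```

```bash
python3 -c "
from h import *
s=sensors.observe();print(s['q'])
for th,y,z in((62,.13,.22),(66,.125,.22),(70,.12,.22),(80,.105,.22),(88,.09,.22),(97,.08,.22)):
    R=Ro.from_rotvec([np.radians(th),0,0]).as_matrix()@down(-90)
    print(th,step((.676,y,z),R))
grab('scene','s5');d=load('s5');cv2.imwrite('pics/c5.png',cv2.resize(cv2.cvtColor(d['img'],cv2.COLOR_RGB2BGR)[150:420,250:520],None,fx=2,fy=2))"
```

```text
[-15.39216146  41.44943686  62.96229593  54.8127283   95.06884538
  69.5039975 ]
62 [-0.04, 0.09, -0.01, 0.01, 0.04, -0.71]
66 [-0.21, 0.2, -0.0, 0.01, 0.04, -1.38]
70 [-0.38, 0.31, -0.0, 0.01, 0.04, -2.05]
80 [-0.89, 0.63, -0.0, 0.0, 0.04, -3.71]
88 [-1.39, 0.95, 0.0, 0.0, 0.04, -5.05]
97 [-1.73, 1.16, 0.0, -0.0, 0.04, -6.55]
```

View pics/c5.png

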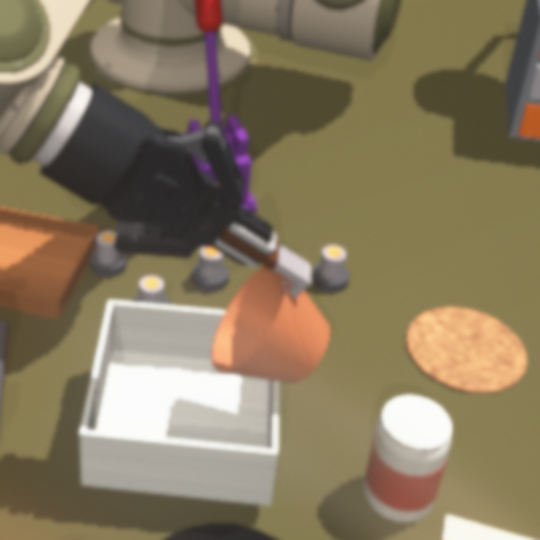

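Scene crop: the cup is tilted ~58° with its lip over the hopper, and no studs are out yet. Continuing slowly.

arm_command([
  [[0,0.1,0,0,0,-0.7],[-0.2,0.2,0,0,0,-1.4],[-0.4,0.3,0,0,0,-2],[-0.5,0.4,0,0,0,-2.5],[-0.7,0.5,0,0,0,-3],[-0.9,0.6,0,0,0,-3.7],[-1.1,0.8,0,0,0,-4.4],[-1.4,1,0,0,0,-5.1],[-1.6,1.1,0,0,0,-5.8],[-1.7,1.2,0,0,0,-6.5]],
])

```text
time_s: 13.05
position: [0.6765, 0.0806, 0.2204]
tool_rot: [[-0.005, 0.0, -1.0], [0.993, 0.115, -0.005], [0.115, -0.993, -0.001]]
ft_force: [-0.6, 0.6, -2.0]
grip_width: 0.0091
```

arm_command([
  [[0,0,0,0,0,-0.7],[0,0,0,0,0,-1.2],[0,0,0,0,0,-1.2],[0,0,0,0,0,-1.2],[0,0,0,0,0,-1.2]],
])

```text
time_s: 13.55
position: [0.6765, 0.0807, 0.2207]
tool_rot: [[-0.005, 0.0, -1.0], [0.972, 0.236, -0.005], [0.236, -0.972, -0.001]]
ft_force: [-0.4, 0.3, -1.8]
grip_width: 0.0091
```

```bash
python3 -c "
from h import *
s=sensors.observe();print(s['q'],s['position'])
a=grab('scene','s6')['img'];b=grab('top','t6')['img']
o=np.hstack([cv2.resize(a[240:410,270:440],(400,400)),cv2.resize(b[140:240,240:340],(400,400))]);cv2.imwrite('pics/c6.png',o[...,::-1])
for th,y,z in((55,.14,.24),(0,.15,.27)):
    R=Ro.from_rotvec([np.radians(th),0,0]).as_matrix()@down(-90)
    print(th,step((.676,y,z),R))"
```

```text
[-21.8510446   54.94274246  66.95842868  90.44771969 115.84075061
  60.80984097] [0.67653197 0.08074514 0.22072409]
55 [2.49, -0.19, 0.01, 0.02, 0.04, 8.12]
0 [3.17, -1.26, 0.01, 0.04, 0.03, 17.29]
```

View pics/c6.png

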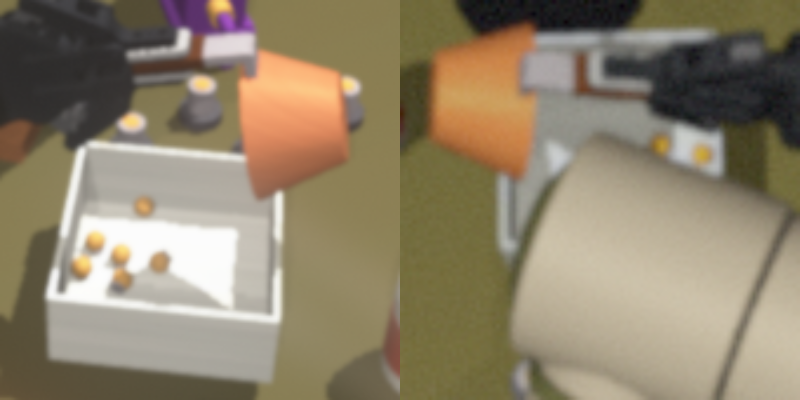

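All six studs are in the hopper. Turning upright and returning the dipper to its coaster.

arm_command([
  [[-0.2,-0.8,0,0,0,1],[-0.2,-1.2,0,0,0,2.4],[0,-1.5,0,0,0,3.8],[0.3,-1.6,0,0,0,5.2],[0.6,-1.7,0,0,0,6.6],[1,-1.8,0,0,0,8],[1.4,-1.8,0,0,0,9.4],[1.8,-1.8,0,0,0,10.8],[2.2,-1.7,0,0,0,12.2],[2.6,-1.6,0,0,0,13.6]],
])

```text
time_s: 14.65
position: [0.6762, 0.1339, 0.2758]
tool_rot: [[0.001, 0.004, -1.0], [0.372, -0.928, -0.003], [-0.928, -0.372, -0.002]]
ft_force: [-0.1, 0.1, -2.7]
grip_width: 0.0093
```

```bash
python3 -c "
from h import *
s=sensors.observe();print(s['q'],s['position'])
print(step((.676,.16,.28),down(-90)),step((.4805,.3755,.28),down(-23)))"
```

```text
[-5.97991414 35.24351443 50.5718059  21.86201583 96.04546537 85.77867639] [0.67617997 0.13387935 0.27583218]
[0.23, -1.03, 0.0, 0.04, -0.02, 3.64] [3.43, -9.06, 7.8, -10.99, -2.14, 3.2]
```

arm_command([
  [[0.1,-0.4,0,0,0,1.3],[0.2,-0.8,0,0,0,2.6],[0.2,-1,0,0,0,3.6],[0.5,-1.8,0.8,-1.1,-0.2,3.6],[1,-3.4,2.3,-3.1,-0.7,3.5],[1.5,-4.8,3.7,-5.2,-1.1,3.4],[2.1,-6.2,5,-7.3,-1.5,3.3],[2.7,-7.5,6.4,-9.2,-1.9,3.2],[3.2,-8.6,7.4,-10.5,-2.1,3.2],[3.4,-9.1,7.8,-11,-2.1,3.2]],
])

```text
time_s: 15.65
position: [0.4768, 0.3786, 0.2823]
tool_rot: [[-0.007, 0.857, -0.515], [0.011, -0.515, -0.857], [-1.0, -0.012, -0.006]]
ft_force: [-0.1, -0.3, -1.5]
grip_width: 0.0096
```

```bash
python3 -c "
from h import *
s=sensors.observe();print(s['q'],s['position'])
print(step((.4815,.3755,.119),down(-23)))"
```

```text
[27.03151614 26.98083749 61.54916087  0.74221593 91.52888651 58.04065845] [0.47680322 0.37856406 0.28229391]
[6.53, 0.3, 0.05, -1.33, -0.06, 0.11]
```

arm_command([
  [[0,0.3,0,-1.3,0,0.1],[1,0.3,0,-1.3,0,0.1],[2.5,0.3,0,-1.3,0,0.1],[4,0.3,0,-1.3,0,0.1],[5,0.3,0,-1.3,0,0.1],[5.7,0.3,0,-1.3,0,0.1],[5.7,0.3,0,-1.3,0,0.1],[5.7,0.3,0,-1.3,0,0.1]],
])

```text
time_s: 16.45
position: [0.486, 0.3735, 0.14]
tool_rot: [[0.004, 0.915, -0.403], [0.006, -0.403, -0.915], [-1.0, 0.001, -0.007]]
ft_force: [0.5, 0.9, -0.7]
grip_width: 0.0094
```

```bash
python3 -c "
from h import *
s=sensors.observe();print(s['position'])
print(step((.4815,.3755,.1175),down(-23)))"
```

```text
[0.48597259 0.37349784 0.13998437]
[0.9, -0.2, 0.0, -0.13, -0.06, -0.01]
```

arm_command([
  [[0.2,-0.2,0,-0.1,0,0],[0.5,-0.2,0,-0.1,0,0],[0.8,-0.2,0,-0.1,0,0],[0.93,-0.2,0,-0.1,0,0],[0.93,-0.2,0,-0.1,0,0],[0.93,-0.2,0,-0.1,0,0]],
])

```text
time_s: 17.05
position: [0.4811, 0.3757, 0.1162]
tool_rot: [[0.003, 0.919, -0.393], [0.006, -0.393, -0.919], [-1.0, 0.001, -0.006]]
ft_force: [-3.1, 0.1, 5.3]
grip_width: 0.0091
```

arm_command([
  [[0,0,0,0,0,0],[0,0,0,0,0,0],[0,0,0,0,0,0],[0,0,0,0,0,0],[-1,0,0,0,0,0],[-2.5,0,0,0,0,0],[-4,0,0,0,0,0],[-6,0,0,0,0,0],[-8,0,0,0,0,0],[-8,0,0,0,0,0]],
], jaw=0.5)

```text
time_s: 18.05
position: [0.4818, 0.3751, 0.3233]
tool_rot: [[0.015, 0.919, -0.393], [0.011, -0.393, -0.919], [-1.0, 0.01, -0.016]]
ft_force: [0.3, -0.2, -0.0]
grip_width: 0.0424
```

```bash
python3 -c "
from h import *
s=sensors.observe();print(s['position'])
a=grab('scene','s7')['img'];b=grab('wrist','w7')['img']
o=np.hstack([cv2.resize(a[230:390,260:550],(500,276)),cv2.resize(b[60:360,170:470],(300,300))[:276]]);cv2.imwrite('pics/c7.png',o[...,::-1])
print(step((.60,.0,.32),down(-90+14.6)))"
```

```text
[0.48176701 0.37510883 0.32328456]
[-0.21, 10.28, 11.9, 8.71, -0.08, 0.01]
```

View pics/c7.png

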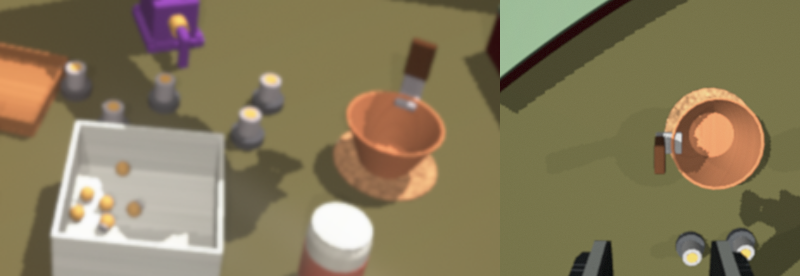

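The dipper stands upright and empty on the coaster. The studs are in the hopper. One die has moved near (260,90) in the crop, so I'll re-measure it. Treadle now.

arm_command([
  [[-0.2,10.3,11.9,8.7,0,0],[-0.2,10.3,11.9,8.7,0,0],[-0.2,10.3,11.9,8.7,0,0],[-0.2,10.3,11.9,8.7,0,0],[-0.2,10.3,11.9,8.7,0,0],[-0.2,10.3,11.9,8.7,0,0],[-0.2,10.3,11.9,8.7,0,0],[-0.2,10.3,11.9,8.7,0,0],[-0.2,10.3,11.9,8.7,0,0],[-0.2,10.3,11.9,8.7,0,0]],
], jaw=1)

```text
time_s: 19.15
position: [0.6003, -0.001, 0.3173]
tool_rot: [[-0.0, 0.251, -0.968], [0.006, -0.968, -0.251], [-1.0, -0.006, -0.001]]
ft_force: [-0.4, 0.6, -0.9]
grip_width: -0.0002
```

```bash
python3 -c "
from m import *
w=grab('top','t8');s=sensors.observe();print(s['position'])
print(step((.626,-.124,.13),down(-76)))
im=w['img'];cv2.imwrite('pics/c8.png',cv2.resize(im[195:285,215:345],None,fx=5,fy=5,interpolation=3)[...,::-1])
_,c=comps(w,(22,90,150),(32,255,255),(215,200,345,285),4);print(c)"
```

```text
[6.00099093e-01 4.29117498e-05 3.17871053e-01]
[7.49, 5.1, 0.27, 0.11, -0.02, 0.05]
[(np.int32(11), [255.2, 234.2], [254, 233, 4, 4]), (np.int32(10), [246.2, 257.0], [245, 256, 4, 3])]
```

View pics/c8.png

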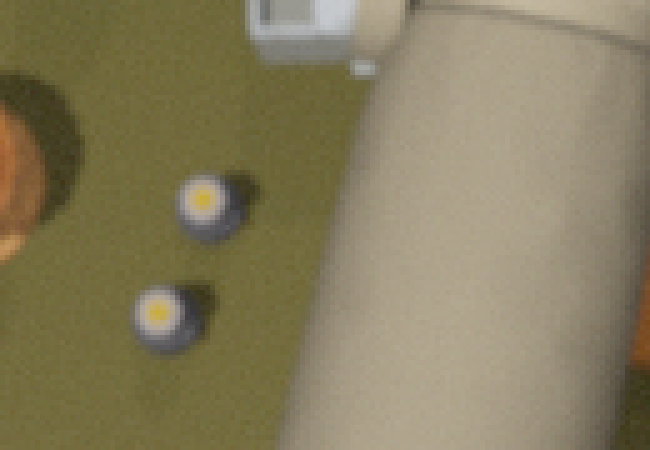

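The bumped die is now at (255.2,234.2) in the top image. Pressing the treadle.

arm_command([
  [[0,5.1,0.3,0.1,0,0],[2,5.1,0.3,0.1,0,0],[4,5.1,0.3,0.1,0,0],[6,5.1,0.3,0.1,0,0],[7.2,5.1,0.3,0.1,0,0],[7.9,5.1,0.3,0.1,0,0],[8.5,5.1,0.3,0.1,0,0],[9,5.1,0.3,0.1,0,0],[9.4,5.1,0.3,0.1,0,0],[9.6,5.1,0.3,0.1,0,0]],
])

```text
time_s: 20.2
position: [0.6259, -0.1234, 0.0788]
tool_rot: [[0.002, 0.244, -0.97], [0.005, -0.97, -0.244], [-1.0, -0.004, -0.004]]
ft_force: [-4.4, 0.8, 7.5]
grip_width: 0.0001
```

arm_command([
  [[0.1,0,0,0,0,0],[0.2,0,0,0,0,0],[0.2,0,0,0,0,0]],
])

```text
time_s: 20.5
position: [0.626, -0.1235, 0.0747]
tool_rot: [[0.003, 0.244, -0.97], [0.005, -0.97, -0.244], [-1.0, -0.004, -0.004]]
ft_force: [-5.1, 0.2, 8.6]
grip_width: -0.0002
```

arm_command([
  [[0.1,0,0,0,0,0],[0.2,0,0,0,0,0],[0.2,0,0,0,0,0]],
])

```text
time_s: 20.8
position: [0.6259, -0.1236, 0.0698]
tool_rot: [[0.003, 0.244, -0.97], [0.004, -0.97, -0.244], [-1.0, -0.004, -0.004]]
ft_force: [-5.5, -0.9, 8.7]
grip_width: 0.0002
```

arm_command([
  [[0.1,0,0,0,0,0],[0.1,0,0,0,0,0],[0.1,0,0,0,0,0]],
])

```text
time_s: 21.1
position: [0.626, -0.1237, 0.0688]
tool_rot: [[0.004, 0.244, -0.97], [0.004, -0.97, -0.244], [-1.0, -0.003, -0.005]]
ft_force: [-8.7, 0.5, 17.7]
grip_width: -0.0001
```

Force jumped to 17.7 N, so it is on the stop. Letting it up.

arm_command([
  [[0,0,0,0,0,0],[0,0,0,0,0,0],[-0.5,0,0,0,0,0],[-1.2,0,0,0,0,0],[-2.2,0,0,0,0,0],[-4,0,0,0,0,0],[-6,0,0,0,0,0],[-8,0,0,0,0,0],[-8,0,0,0,0,0]],
], jaw=0.4)

```text
time_s: 22.0
position: [0.627, -0.1251, 0.2746]
tool_rot: [[0.016, 0.244, -0.97], [0.0, -0.97, -0.244], [-1.0, 0.004, -0.016]]
ft_force: [0.3, -0.3, 0.6]
grip_width: 0.0515
```

```bash
python3 -c "
from m import *
t8=load('t8');print('A',plane(t8,255.2,234.2,.038),'B',plane(t8,246.2,257,.038))
a=np.radians(-8.2);X=np.array([np.cos(a),np.sin(a)]);Y=np.array([-X[1],X[0]]);c=np.array([.483,-.127])
pb=[(336,260),(412,276),(410,233),(344,225)]
for x,y in((28,-54),(28,0),(28,54),(-28,-27),(-28,27)):print(x,y,(c+X*x/1e3+Y*y/1e3).round(3))
print(step((.46,.05,.33),down(-98)))"
```

```text
A [0.52339331 0.20184381 0.038     ] B [0.45991272 0.22472709 0.038     ]
28 -54 [ 0.503 -0.184]
28 0 [ 0.511 -0.131]
28 54 [ 0.518 -0.078]
-28 -27 [ 0.451 -0.15 ]
-28 27 [ 0.459 -0.096]
[-2.32, -8.41, 4.73, 3.68, -0.16, -0.01]
```

arm_command([
  [[-2.3,-8.4,4.7,3.7,-0.2,0],[-2.3,-8.4,4.7,3.7,-0.2,0],[-2.3,-8.4,4.7,3.7,-0.2,0],[-2.3,-8.4,4.7,3.7,-0.2,0],[-2.3,-8.4,4.7,3.7,-0.2,0],[-2.3,-8.4,4.7,3.7,-0.2,0],[-2.3,-8.4,4.7,3.7,-0.2,0],[-2.3,-8.4,4.7,3.7,-0.2,0]],
])

```text
time_s: 22.8
position: [0.4608, 0.0493, 0.3236]
tool_rot: [[-0.018, -0.142, -0.99], [0.004, -0.99, 0.142], [-1.0, -0.001, 0.019]]
ft_force: [-0.1, -0.5, -0.1]
grip_width: 0.0516
```

```bash
python3 -c "
from m import *
w=grab('wrist','w9');print(sensors.observe()['position'])
_,c=comps(w,(22,90,150),(32,255,255),(0,0,639,470),15);
for q in c:
  if q[0]<400: print(q,plane(w,*q[1],.038,True).round(3))"
```

```text
[0.46088751 0.04910722 0.32347247]
(np.int32(231), [439.4, 9.3], [428, 0, 28, 32]) [ 0.649 -0.094  0.038]
(np.int32(53), [290.2, 6.5], [286, 3, 9, 8]) [0.669 0.065 0.038]
(np.int32(41), [263.9, 8.9], [260, 6, 8, 7]) [0.672 0.093 0.038]
(np.int32(53), [310.9, 11.7], [307, 8, 9, 8]) [0.659 0.044 0.038]
(np.int32(73), [620.5, 35.2], [617, 29, 8, 13]) [ 0.633 -0.356  0.038]
(np.int32(24), [450.7, 38.7], [448, 34, 8, 9]) [ 0.615 -0.102  0.038]
(np.int32(47), [494.0, 43.5], [486, 40, 19, 8]) [ 0.609 -0.154  0.038]
(np.int32(35), [456.6, 49.7], [453, 44, 9, 11]) [ 0.602 -0.107  0.038]
(np.int32(32), [473.2, 48.6], [467, 46, 13, 6]) [ 0.603 -0.127  0.038]
(np.int32(101), [320.4, 123.4], [315, 118, 12, 12]) [0.535 0.052 0.038]
(np.int32(81), [190.3, 159.1], [186, 154, 10, 11]) [0.522 0.203 0.038]
(np.int32(95), [377.5, 172.6], [372, 168, 12, 11]) [ 0.474 -0.002  0.038]
(np.int32(89), [280.9, 182.3], [276, 177, 11, 11]) [0.478 0.104 0.038]
(np.int32(64), [185.0, 214.8], [181, 211, 9, 9]) [0.459 0.225 0.038]
(np.int32(141), [289.2, 271.8], [282, 265, 15, 15]) [0.371 0.114 0.038]
(np.int32(64), [576.0, 292.4], [573, 288, 7, 10]) [ 0.275 -0.279  0.038]
```

View pics/w9.png

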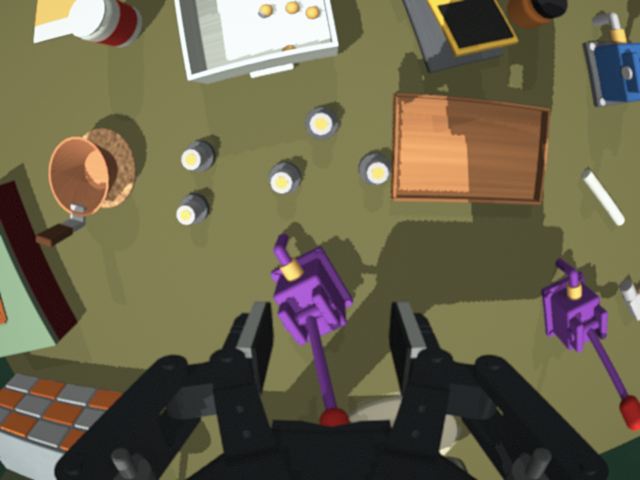

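All five dies are confirmed: (.523,.203), (.459,.225), (.478,.103), (.535,.051), (.473,-.003). Before going low, I check forearm clearance over the near purple lever using a quick fit of the arm geometry from logged poses.

```bash
python3 - <<'E'
from m import *
from scipy.optimize import least_squares
D=np.array([[21.83,74.37,.2340,.4975,.2559],[32.40,41.93,.5619,-.3551,.352],[6.82,80.37,.4163,.1258,.3452],[30.97,57.63,.59,.248,.2638],[37.05,46.78,.6763,.1516,.2616]])
def f(p):
    L2,L3,c,H,o,k=p;a=np.radians(D[:,0]);b=np.radians(D[:,0]+D[:,1])+c
    r=np.sqrt(D[:,2]**2+D[:,3]**2-o**2)
    return np.r_[L2*np.sin(a)+L3*np.sin(b)+k-r,H+L2*np.cos(a)+L3*np.cos(b)-D[:,4]]
s=least_squares(f,[.4,.4,.0,.1,.1175,0]);print(s.x,abs(s.fun).max())
t=load('top0');sc=load('scene0');R=((0,170,100),(6,255,255))
a=comps(t,*R,(285,315,315,340))[1];b=comps(sc,*R,(340,135,370,175))[1];print(a,b,two(t,a[0][1],sc,b[0][1]))
E
```

```text
[ 0.53910004  0.38050246  0.28744362 -0.09922817  0.12483619 -0.01686714] 0.001402822436001372
[(np.int32(136), [299.1, 328.4], [293, 321, 13, 15])] [(np.int32(233), [354.4, 153.6], [348, 143, 14, 22])] (array([0.27022396, 0.07288064, 0.20258395]), np.float64(0.0019923370644133946))
```

Forearm clearance is fine, with its underside ~0.27 against a knob top of ~0.23. Computing the pick and place legs.

```bash
python3 - <<'E'
from h import *
R=down(-98);s=sensors.observe();b0=(s['position'],s['tool_rot'])
print('toA',step((.523,.203,.13),R),step((.523,.203,.041),R))
pk=[(.523,.203),(.459,.225),(.478,.103),(.535,.051)];pl=[(.503,-.184),(.511,-.131),(.518,-.078),(.451,-.150),(.459,-.096)]
for i in range(4):
    print('pick->place',i,step((*pl[i],.041),R,(np.array([*pk[i],.041]),R))[1:3])
    if i<3: print('place->pick',step((*pk[i+1],.041),R,(np.array([*pl[i],.041]),R))[1:3])
E
```

```text
toA [7.72, -6.44, -1.73, -0.03, 0.18, 0.01] [11.28, -6.43, -1.8, -0.03, 0.18, 0.01]
pick->place 0 [15.44, -1.36]
place->pick [-15.96, 4.02]
pick->place 1 [13.81, -4.04]
place->pick [-9.09, 2.61]
pick->place 2 [6.95, -2.59]
place->pick [-5.2, 0.04]
pick->place 3 [8.43, 2.21]
```

arm_command([
  [[2,-6.4,-1.7,0,0.2,0],[4,-6.4,-1.7,0,0.2,0],[6,-6.4,-1.7,0,0.2,0],[7.5,-6.4,-1.7,0,0.2,0],[9,-6.4,-1.8,0,0.2,0],[10.3,-6.4,-1.8,0,0.2,0],[11.1,-6.4,-1.8,0,0.2,0],[11.2,-6.4,-1.8,0,0.2,0],[11.2,-6.4,-1.8,0,0.2,0],[11.2,-6.4,-1.8,0,0.2,0]],
])

```text
time_s: 23.85
position: [0.5242, 0.2024, 0.0458]
tool_rot: [[0.007, -0.142, -0.99], [0.002, -0.99, 0.142], [-1.0, -0.003, -0.007]]
ft_force: [0.4, 0.1, 0.2]
grip_width: 0.0508
```

arm_command([
  [[0,0,0,0,0,0],[0,0,0,0,0,0],[0,0,0,0,0,0],[0,0,0,0,0,0],[0,0,0,0,0,0],[-0.5,0,0,0,0,0],[-1.5,0,0,0,0,0],[-2.8,0,0,0,0,0],[-3.6,0,0,0,0,0],[-3.6,0,0,0,0,0]],
], jaw=1, newtons=50)

```text
time_s: 24.85
position: [0.5236, 0.2029, 0.1373]
tool_rot: [[0.01, -0.142, -0.99], [0.002, -0.99, 0.142], [-1.0, -0.004, -0.009]]
ft_force: [0.5, 0.0, -0.9]
grip_width: 0.022
```

```bash
python3 - <<'E'
from h import *
a=grab('scene','s10')['img'];b=grab('wrist','w10')['img']
cv2.imwrite('pics/c10.png',np.hstack([cv2.resize(a[170:370,290:490],(400,400)),cv2.resize(b[150:400,200:450],(400,400))])[...,::-1])
R=down(-98);print(step((.503,-.184,.13),R),step((.503,-.184,.048),R))
E
```

```text
[0.13, 15.42, -1.43, -0.03, -0.03, 0.02] [3.41, 15.42, -1.42, -0.03, -0.03, 0.02]
```

View pics/c10.png

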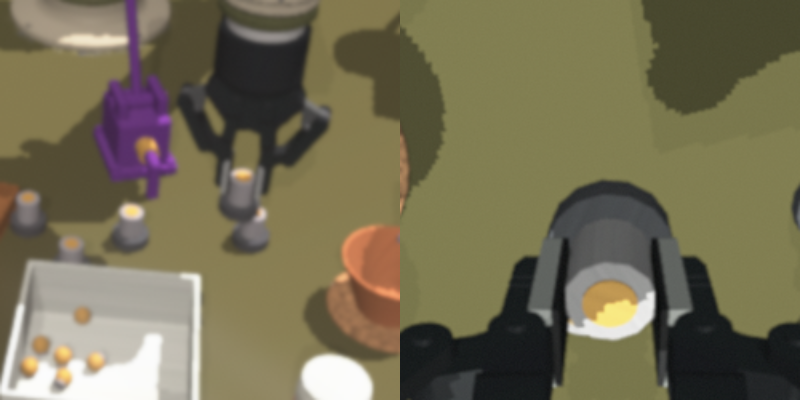

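The die is held square by the shank. Moving over the tray.

arm_command([
  [[0.1,1.5,-0.1,0,0,0],[0.1,3.5,-0.3,0,0,0],[0.1,5.5,-0.5,0,0,0],[0.1,7.5,-0.7,0,0,0],[0.1,9.5,-0.9,0,0,0],[0.1,11.5,-1.1,0,0,0],[0.1,13.4,-1.2,0,0,0],[0.1,14.9,-1.4,0,0,0],[0.8,15.4,-1.4,0,0,0],[1.6,15.4,-1.4,0,0,0]],
])

```text
time_s: 25.95
position: [0.5021, -0.1855, 0.0918]
tool_rot: [[0.003, -0.145, -0.989], [0.001, -0.989, 0.145], [-1.0, -0.001, -0.003]]
ft_force: [0.3, 0.7, -2.3]
grip_width: 0.022
```

arm_command([
  [[0.7,0,0,0,0,0],[1.2,0,0,0,0,0],[1.5,0,0,0,0,0],[1.5,0,0,0,0,0],[1.5,0,0,0,0,0]],
])

```text
time_s: 26.45
position: [0.5028, -0.1833, 0.0556]
tool_rot: [[0.003, -0.142, -0.99], [0.001, -0.99, 0.142], [-1.0, -0.002, -0.003]]
ft_force: [0.7, -0.1, -0.6]
grip_width: 0.0219
```

```bash
python3 - <<'E'
from h import *
R=down(-98);print(step((.503,-.184,.05),R))
d=grab('top','t11')['img'];cv2.imwrite('pics/c11.png',cv2.resize(d[200:300,320:440],None,fx=4,fy=4)[...,::-1])
E
```

```text
[0.22, 0.03, -0.01, -0.02, -0.03, 0.02]
```

arm_command([
  [[0.1,0,0,0,0,0],[0.2,0,0,0,0,0],[0.2,0,0,0,0,0],[0.2,0,0,0,0,0]],
])

```text
time_s: 26.9
position: [0.5028, -0.1833, 0.0506]
tool_rot: [[0.003, -0.142, -0.99], [0.001, -0.99, 0.142], [-1.0, -0.002, -0.003]]
ft_force: [1.4, -0.7, -1.3]
grip_width: 0.0221
```

arm_command([
  [[0.08,0,0,0,0,0],[0.08,0,0,0,0,0]],
])

```text
time_s: 27.1
position: [0.5029, -0.1834, 0.0497]
tool_rot: [[0.004, -0.142, -0.99], [0.0, -0.99, 0.142], [-1.0, -0.001, -0.004]]
ft_force: [-2.7, 0.4, 10.0]
grip_width: 0.0219
```

Contact at TCP z=0.0497. Releasing.

arm_command([
  [[0,0,0,0,0,0],[0,0,0,0,0,0],[0,0,0,0,0,0],[-0.5,0,0,0,0,0],[-1.5,0,0,0,0,0],[-2.8,0,0,0,0,0],[-3.5,0,0,0,0,0]],
], jaw=0.53)

```text
time_s: 27.8
position: [0.5031, -0.1837, 0.1392]
tool_rot: [[0.006, -0.142, -0.99], [-0.001, -0.99, 0.142], [-1.0, -0.0, -0.006]]
ft_force: [-0.3, -0.1, -0.5]
grip_width: 0.0402
```

```bash
python3 - <<'E'
from h import *
R=down(-98);print(step((.459,.225,.13),R))
E
```

```text
[0.34, -15.93, 4.06, -0.02, -0.06, 0.0]
```

arm_command([
  [[0,-2,0.5,0,0,0],[0,-4,1,0,0,0],[0,-6,1.5,0,0,0],[0,-8,2,0,0,0],[0,-10,2.5,0,0,0],[0,-12,3,0,0,0],[0,-14,3.5,0,0,0],[0,-15.9,4.1,0,0,0],[0.7,-15.9,4.1,0,0,0],[1.5,-15.9,4.1,0,0,0]],
], jaw=0.4)

```text
time_s: 28.8
position: [0.4573, 0.2269, 0.0997]
tool_rot: [[0.006, -0.138, -0.99], [0.002, -0.99, 0.138], [-1.0, -0.003, -0.006]]
ft_force: [0.0, 0.1, -0.4]
grip_width: 0.0514
```

```bash
python3 - <<'E'
from h import *
R=down(-98);print(step((.459,.225,.0455),R))
E
```

```text
[2.17, 0.07, -0.07, 0.01, -0.05, 0.03]
```

arm_command([
  [[0.8,0,-0.1,0,0,0],[1.6,0,-0.1,0,0,0],[2.0,0,-0.1,0,0,0],[2.0,0,-0.1,0,0,0],[2.0,0,-0.1,0,0,0]],
])

```text
time_s: 29.3
position: [0.4605, 0.2244, 0.0497]
tool_rot: [[0.004, -0.142, -0.99], [0.001, -0.99, 0.142], [-1.0, -0.002, -0.004]]
ft_force: [0.3, 0.1, 0.3]
grip_width: 0.0514
```

arm_command([
  [[0,0,0,0,0,0],[0,0,0,0,0,0],[0,0,0,0,0,0],[0,0,0,0,0,0],[0,0,0,0,0,0],[-0.5,0,0,0,0,0],[-1.5,0,0,0,0,0],[-2.8,0,0,0,0,0],[-3.6,0,0,0,0,0],[-3.6,0,0,0,0,0]],
], jaw=1)

```text
time_s: 30.3
position: [0.4608, 0.2245, 0.1414]
tool_rot: [[0.008, -0.142, -0.99], [0.002, -0.99, 0.142], [-1.0, -0.003, -0.008]]
ft_force: [-0.0, -0.1, -2.1]
grip_width: 0.0212
```

```bash
python3 - <<'E'
from h import *
R=down(-98);print(step((.511,-.131,.13),R))
E
```

```text
[0.44, 13.8, -4.0, -0.02, -0.08, 0.03]
```

arm_command([
  [[0,1.5,-0.4,0,0,0],[0,3.5,-1,0,0,0],[0,5.5,-1.6,0,0,0],[0,7.5,-2.2,0,0,0],[0,9.5,-2.8,0,0,0],[0,11.5,-3.4,0,0,0],[0,13.2,-3.9,0,0,0],[0.7,13.8,-4,0,0,0],[1.6,13.8,-4,0,0,0],[2.4,13.8,-4,0,0,0]],
])

```text
time_s: 31.3
position: [0.5093, -0.132, 0.0764]
tool_rot: [[0.001, -0.144, -0.99], [0.002, -0.99, 0.144], [-1.0, -0.002, -0.001]]
ft_force: [0.3, 0.1, -2.2]
grip_width: 0.0218
```

arm_command([
  [[0.4,0,0,0,0,0],[0.8,0,0,0,0,0],[0.8,0,0,0,0,0],[0.8,0,0,0,0,0]],
])

```text
time_s: 31.7
position: [0.5104, -0.1313, 0.059]
tool_rot: [[0.004, -0.141, -0.99], [0.001, -0.99, 0.141], [-1.0, -0.001, -0.003]]
ft_force: [-0.6, -0.2, -1.4]
grip_width: 0.0218
```

arm_command([
  [[0.1,0,0,0,0,0],[0.2,0,0,0,0,0],[0.2,0,0,0,0,0]],
])

```text
time_s: 32.0
position: [0.5104, -0.1315, 0.054]
tool_rot: [[0.004, -0.142, -0.99], [0.001, -0.99, 0.142], [-1.0, -0.001, -0.004]]
ft_force: [0.9, -0.4, 0.1]
grip_width: 0.0217
```

arm_command([
  [[0.08,0,0,0,0,0],[0.08,0,0,0,0,0]],
])

```text
time_s: 32.2
position: [0.5105, -0.1316, 0.0538]
tool_rot: [[0.005, -0.142, -0.99], [-0.0, -0.99, 0.142], [-1.0, -0.001, -0.005]]
ft_force: [-4.4, 1.5, 19.4]
grip_width: 0.0219
```

Seated. Release, then the third die (.478,.103).

arm_command([
  [[0,0,0,0,0,0],[0,0,0,0,0,0],[0,0,0,0,0,0],[-0.5,0,0,0,0,0],[-1.5,0,0,0,0,0],[-2.8,0,0,0,0,0],[-3.3,0,0,0,0,0]],
], jaw=0.53)

```text
time_s: 32.9
position: [0.5107, -0.1318, 0.1366]
tool_rot: [[0.006, -0.142, -0.99], [-0.001, -0.99, 0.142], [-1.0, -0.0, -0.006]]
ft_force: [0.0, 0.1, -0.1]
grip_width: 0.0402
```

arm_command([
  [[0,-1.8,0.5,0,0,0],[0,-3.6,1,0,0,0],[0,-5.4,1.5,0,0,0],[0,-7.2,2,0,0,0],[0,-9.1,2.6,0,0,0],[0,-9.1,2.6,0,0,0],[0.6,-9.1,2.6,0,0,0],[1.4,-9.1,2.6,0,0,0],[1.4,-9.1,2.6,0,0,0]],
], jaw=0.4)

```text
time_s: 33.8
position: [0.477, 0.1026, 0.0975]
tool_rot: [[-0.001, -0.142, -0.99], [0.001, -0.99, 0.142], [-1.0, -0.001, 0.001]]
ft_force: [-0.1, -0.6, -0.2]
grip_width: 0.0515
```

```bash
python3 - <<'E'
from h import *
R=down(-98);print(step((.478,.103,.0455),R))
E
```

```text
[2.08, -0.02, -0.04, -0.03, 0.01, 0.01]
```

arm_command([
  [[0.8,0,0,0,0,0],[1.6,0,0,0,0,0],[2.0,0,0,0,0,0],[2.0,0,0,0,0,0],[2.0,0,0,0,0,0]],
])

```text
time_s: 34.3
position: [0.4786, 0.1029, 0.05]
tool_rot: [[0.004, -0.142, -0.99], [0.001, -0.99, 0.142], [-1.0, -0.002, -0.004]]
ft_force: [0.0, -0.4, 0.5]
grip_width: 0.0513
```

arm_command([
  [[0,0,0,0,0,0],[0,0,0,0,0,0],[0,0,0,0,0,0],[0,0,0,0,0,0],[0,0,0,0,0,0],[-0.5,0,0,0,0,0],[-1.5,0,0,0,0,0],[-2.8,0,0,0,0,0],[-3.6,0,0,0,0,0],[-3.6,0,0,0,0,0]],
], jaw=1)

```text
time_s: 35.3
position: [0.4788, 0.103, 0.1418]
tool_rot: [[0.009, -0.142, -0.99], [0.001, -0.99, 0.142], [-1.0, -0.002, -0.008]]
ft_force: [0.2, -0.2, -2.3]
grip_width: 0.0216
```

```bash
python3 - <<'E'
from h import *
R=down(-98);print(step((.518,-.078,.13),R))
E
```

```text
[0.48, 6.95, -2.57, -0.02, -0.08, 0.02]
```

arm_command([
  [[0,1,-0.4,0,0,0],[0,2.5,-0.9,0,0,0],[0,4,-1.5,0,0,0],[0,5.5,-2,0,0,0],[0,6.7,-2.5,0,0,0],[0.3,6.95,-2.55,0,0,0],[1.2,6.95,-2.55,0,0,0],[2.2,6.95,-2.55,0,0,0],[3.0,6.95,-2.55,0,0,0],[3.2,6.95,-2.55,0,0,0]],
])

```text
time_s: 36.3
position: [0.5149, -0.0769, 0.0564]
tool_rot: [[-0.002, -0.141, -0.99], [0.003, -0.99, 0.141], [-1.0, -0.003, 0.003]]
ft_force: [-0.3, 0.3, -2.6]
grip_width: 0.0217
```

arm_command([
  [[0.1,0,0,0,0,0],[0.1,0,0,0,0,0],[0.1,0,0,0,0,0]],
])

```text
time_s: 36.6
position: [0.5169, -0.078, 0.0575]
tool_rot: [[0.004, -0.142, -0.99], [0.001, -0.99, 0.142], [-1.0, -0.001, -0.004]]
ft_force: [0.4, -0.6, -1.5]
grip_width: 0.0218
```

arm_command([
  [[0.1,0,0,0,0,0],[0.16,0,0,0,0,0],[0.16,0,0,0,0,0]],
])

```text
time_s: 36.9
position: [0.517, -0.0781, 0.0542]
tool_rot: [[0.005, -0.142, -0.99], [0.0, -0.99, 0.142], [-1.0, -0.001, -0.005]]
ft_force: [-2.9, 0.5, 11.7]
grip_width: 0.0217
```

arm_command([
  [[0.04,0,0,0,0,0],[0.04,0,0,0,0,0]],
])

```text
time_s: 37.1
position: [0.517, -0.0781, 0.0541]
tool_rot: [[0.006, -0.142, -0.99], [-0.0, -0.99, 0.142], [-1.0, -0.001, -0.006]]
ft_force: [-6.8, 0.8, 21.6]
grip_width: 0.0214
```

arm_command([
  [[0,0,0,0,0,0],[0,0,0,0,0,0],[0,0,0,0,0,0],[-0.5,0,0,0,0,0],[-1.5,0,0,0,0,0],[-2.8,0,0,0,0,0],[-3.3,0,0,0,0,0]],
], jaw=0.53)

```text
time_s: 37.8
position: [0.5171, -0.0783, 0.1366]
tool_rot: [[0.006, -0.142, -0.99], [-0.0, -0.99, 0.142], [-1.0, -0.001, -0.006]]
ft_force: [0.5, 0.4, -0.8]
grip_width: 0.0399
```

arm_command([
  [[0,-1.8,0,0,0,0],[0,-3.6,0,0,0,0],[0,-5.2,0,0,0,0],[0,-5.2,0,0,0,0],[0,-5.2,0,0,0,0],[0.6,-5.2,0,0,0,0],[1.4,-5.2,0,0,0,0],[1.4,-5.2,0,0,0,0]],
], jaw=0.4)

```text
time_s: 38.6
position: [0.5338, 0.0495, 0.0975]
tool_rot: [[-0.001, -0.144, -0.99], [0.001, -0.99, 0.144], [-1.0, -0.001, 0.002]]
ft_force: [0.7, 0.1, -0.3]
grip_width: 0.0511
```

```bash
python3 - <<'E'
from h import *
R=down(-98);print(step((.535,.051,.0455),R))
E
```

```text
[2.08, -0.07, -0.04, -0.04, 0.02, 0.01]
```

arm_command([
  [[0.8,0,0,0,0,0],[1.6,0,0,0,0,0],[2.0,0,0,0,0,0],[2.0,0,0,0,0,0],[2.0,0,0,0,0,0]],
])

```text
time_s: 39.1
position: [0.5355, 0.0503, 0.0502]
tool_rot: [[0.004, -0.142, -0.99], [0.001, -0.99, 0.142], [-1.0, -0.002, -0.004]]
ft_force: [0.3, 1.1, 0.6]
grip_width: 0.0512
```

arm_command([
  [[0,0,0,0,0,0],[0,0,0,0,0,0],[0,0,0,0,0,0],[0,0,0,0,0,0],[0,0,0,0,0,0],[-0.5,0,0,0,0,0],[-1.5,0,0,0,0,0],[-2.8,0,0,0,0,0],[-3.6,0,0,0,0,0],[-3.6,0,0,0,0,0]],
], jaw=1)

```text
time_s: 40.1
position: [0.5358, 0.0506, 0.1427]
tool_rot: [[0.009, -0.142, -0.99], [0.0, -0.99, 0.142], [-1.0, -0.002, -0.009]]
ft_force: [-0.4, 0.1, -2.4]
grip_width: 0.0218
```

```bash
python3 - <<'E'
from h import *
R=down(-98);print(step((.451,-.150,.13),R))
E
```

```text
[0.47, 8.43, 2.23, -0.02, -0.09, 0.02]
```

arm_command([
  [[0,1.2,0.3,0,0,0],[0,3,0.8,0,0,0],[0,4.8,1.3,0,0,0],[0,6.6,1.8,0,0,0],[0,8.2,2.2,0,0,0],[0,8.45,2.25,0,0,0],[0.8,8.45,2.25,0,0,0],[2,8.45,2.25,0,0,0],[3.0,8.45,2.25,0,0,0],[3.2,8.45,2.25,0,0,0]],
])

```text
time_s: 41.1
position: [0.4481, -0.1492, 0.0565]
tool_rot: [[-0.002, -0.142, -0.99], [0.004, -0.99, 0.142], [-1.0, -0.004, 0.002]]
ft_force: [0.1, 0.0, -0.6]
grip_width: 0.0217
```

arm_command([
  [[0.1,0,0,0,0,0],[0.1,0,0,0,0,0],[0.1,0,0,0,0,0]],
])

```text
time_s: 41.4
position: [0.4498, -0.1505, 0.0574]
tool_rot: [[0.005, -0.142, -0.99], [0.0, -0.99, 0.142], [-1.0, -0.001, -0.005]]
ft_force: [-0.9, 0.2, -0.9]
grip_width: 0.0215
```

arm_command([
  [[0.1,0,0,0,0,0],[0.18,0,0,0,0,0],[0.18,0,0,0,0,0]],
])

```text
time_s: 41.7
position: [0.4499, -0.1508, 0.0542]
tool_rot: [[0.006, -0.142, -0.99], [-0.001, -0.99, 0.142], [-1.0, 0.0, -0.006]]
ft_force: [-5.5, 1.1, 25.2]
grip_width: 0.0217
```

arm_command([
  [[0,0,0,0,0,0],[0,0,0,0,0,0],[0,0,0,0,0,0],[-0.5,0,0,0,0,0],[-1.5,0,0,0,0,0],[-2.8,0,0,0,0,0],[-3.5,0,0,0,0,0],[-3.5,0,0,0,0,0]],
], jaw=0.53)

```text
time_s: 42.5
position: [0.4499, -0.151, 0.1414]
tool_rot: [[0.007, -0.142, -0.99], [-0.001, -0.99, 0.142], [-1.0, 0.0, -0.007]]
ft_force: [0.4, 0.2, -0.9]
grip_width: 0.0401
```

```bash
python3 - <<'E'
from h import *
R=down(-8);print(step((.4735,-.0025,.13),R),sensors.observe()['q'])
E
```

```text
[0.45, -6.01, -0.09, -15.02, -0.05, -0.06] [-32.95931799  21.51685385  96.53784708   0.17070531  61.56787867
  65.10159611]
```

arm_command([
  [[0,-2,0,-1.4,0,0],[0,-4,-0.1,-2.8,0,0],[0,-6,-0.1,-4.2,0,0],[0,-6,-0.1,-5.6,0,0],[0,-6,-0.1,-7,0,0],[0,-6,-0.1,-8.4,0,0],[0,-6,-0.1,-9.8,0,0],[0,-6,-0.1,-11.2,0,0],[0,-6,-0.1,-12.6,0,0],[0,-6,-0.1,-14,0,0]],
], jaw=0.4)

```text
time_s: 43.5
position: [0.4724, -0.0023, 0.1385]
tool_rot: [[0.001, 0.971, -0.239], [0.002, -0.239, -0.971], [-1.0, 0.001, -0.002]]
ft_force: [-0.3, -0.3, -0.9]
grip_width: 0.0514
```

```bash
python3 - <<'E'
from m import *
w=grab('wrist','w12')
for q in comps(w,(22,90,150),(32,255,255),(150,60,639,300),15)[1]:
    P=plane(w,*q[1],.038,True);print(q[:2],P.round(3))
print(step((.4735,-.0025,.095),down(-8)))
print(step((.4735,-.0025,.0455),down(-8)))
E
```

```text
(np.int32(30), [583.5, 61.4]) [0.67  0.093 0.038]
(np.int32(61), [609.2, 91.4]) [0.69  0.07  0.038]
(np.int32(78), [587.3, 100.3]) [0.667 0.066 0.038]
(np.int32(78), [580.5, 130.9]) [0.657 0.045 0.038]
(np.int32(62), [608.0, 133.5]) [0.684 0.041 0.038]
(np.int32(336), [334.0, 257.3]) [ 0.474 -0.002  0.038]
(np.int32(669), [616.2, 287.1]) [ 0.694 -0.086  0.038]
[1.74, 0.04, 0.0, -0.9, -0.02, -0.01]
[3.72, 0.04, 0.0, -0.9, -0.02, -0.01]
```

arm_command([
  [[0.8,0,0,-0.9,0,0],[1.6,0,0,-0.9,0,0],[2.4,0,0,-0.9,0,0],[3.1,0,0,-0.9,0,0],[3.6,0,0,-0.9,0,0],[3.6,0,0,-0.9,0,0],[3.6,0,0,-0.9,0,0]],
])

```text
time_s: 44.25
position: [0.473, -0.0022, 0.0495]
tool_rot: [[0.002, 0.988, -0.154], [0.001, -0.154, -0.988], [-1.0, 0.002, -0.002]]
ft_force: [-0.2, 0.3, 0.1]
grip_width: 0.0511
```

arm_command([
  [[0,0,0,0,0,0],[0,0,0,0,0,0],[0,0,0,0,0,0],[0,0,0,0,0,0],[0,0,0,0,0,0],[-0.5,0,0,0,0,0],[-1.5,0,0,0,0,0],[-2.8,0,0,0,0,0],[-3.6,0,0,0,0,0],[-3.6,0,0,0,0,0]],
], jaw=1)

```text
time_s: 45.25
position: [0.4737, -0.0026, 0.1419]
tool_rot: [[0.008, 0.988, -0.152], [-0.0, -0.152, -0.988], [-1.0, 0.008, -0.001]]
ft_force: [-0.8, -0.0, -1.6]
grip_width: 0.0218
```

```bash
python3 - <<'E'
from h import *
R=down(-98);print(step((.459,-.096,.13),R))
E
```

```text
[0.47, -0.02, 3.78, 14.87, -0.07, -0.05]
```

arm_command([
  [[0,0,0.5,1.2,0,0],[0,0,1,2.6,0,0],[0,0,1.6,4,0,0],[0,0,2.2,5.4,0,0],[0,0,2.8,6.8,0,0],[0,0,3.3,8.2,0,0],[0,0,3.8,9.6,0,0],[0,0,3.8,11,0,0],[0,0,3.8,12.4,0,0],[0,0,3.8,13.8,0,0]],
])

```text
time_s: 46.25
position: [0.4578, -0.0962, 0.1383]
tool_rot: [[0.001, -0.034, -0.999], [0.002, -0.999, 0.034], [-1.0, -0.002, -0.001]]
ft_force: [-0.8, -0.8, -2.0]
grip_width: 0.0214
```

```bash
python3 - <<'E'
from m import *
R=down(-98);print(step((.459,-.096,.0595),R))
E
```

```text
[3.15, -0.0, -0.04, 1.01, -0.01, 0.02]
```

arm_command([
  [[0.5,0,0,1,0,0],[1.4,0,0,1,0,0],[2.3,0,0,1,0,0],[2.9,0,0,1,0,0],[3.15,0,0,1,0,0],[3.15,0,0,1,0,0],[3.15,0,0,1,0,0]],
])

```text
time_s: 46.95
position: [0.4588, -0.0962, 0.061]
tool_rot: [[0.003, -0.131, -0.991], [0.001, -0.991, 0.131], [-1.0, -0.001, -0.003]]
ft_force: [-0.2, 0.5, -1.8]
grip_width: 0.0215
```

arm_command([
  [[0.1,0,0,0,0,0],[0.2,0,0,0,0,0],[0.2,0,0,0,0,0]],
])

```text
time_s: 47.25
position: [0.4586, -0.0962, 0.0558]
tool_rot: [[0.003, -0.131, -0.991], [0.001, -0.991, 0.131], [-1.0, -0.001, -0.003]]
ft_force: [0.6, -1.3, -1.5]
grip_width: 0.0219
```

arm_command([
  [[0.08,0,0,0,0,0],[0.14,0,0,0,0,0],[0.14,0,0,0,0,0]],
])

```text
time_s: 47.55
position: [0.459, -0.0964, 0.0542]
tool_rot: [[0.005, -0.131, -0.991], [-0.0, -0.991, 0.131], [-1.0, -0.001, -0.005]]
ft_force: [-5.9, 1.5, 24.5]
grip_width: 0.0218
```

arm_command([
  [[0,0,0,0,0,0],[0,0,0,0,0,0],[0,0,0,0,0,0],[-0.5,0,0,0,0,0],[-1.5,0,0,0,0,0],[-3,0,0,0,0,0],[-5,0,0,0,0,0],[-7,0,0,0,0,0],[-9,0,0,0,0,0],[-9,0,0,0,0,0]],
], jaw=0.53)

```text
time_s: 48.55
position: [0.4596, -0.0971, 0.2832]
tool_rot: [[0.014, -0.131, -0.991], [-0.004, -0.991, 0.131], [-1.0, 0.002, -0.014]]
ft_force: [-0.3, -0.9, -1.7]
grip_width: 0.0401
```

arm_command([
  [[-2,-2,1,0,0,0],[-2,-4,2,0,0,0],[-2,-6,3,0,0,0],[-2,-6,3,0,0,0]],
])

```text
time_s: 48.95
position: [0.4018, 0.0642, 0.327]
tool_rot: [[0.003, -0.13, -0.991], [0.002, -0.991, 0.13], [-1.0, -0.002, -0.003]]
ft_force: [0.3, 0.1, 0.3]
grip_width: 0.0403
```

```bash
python3 - <<'E'
from m import *
s=sensors.observe();print(s['position'],s['time_s'],s['ft_force'])
a=grab('scene','s13')
b=grab('wrist','w13')
cv2.imwrite('pics/s13b.png',cv2.resize(a['img'][150:400,60:540],(800,417),interpolation=3)[...,::-1])
for q in comps(b,(22,90,150),(32,255,255),(200,60,639,300),15)[1]: print(q[:2],plane(b,*q[1],.042,True).round(3))
t=grab('top','t13')
k1=comps(t,(0,170,100),(6,255,255),(440,165,500,225))[1];k2=comps(a,(0,170,100),(6,255,255),(70,160,130,245))[1]
print(two(t,k1[0][1],a,k2[0][1]))
E
```

```text
[0.40177399 0.06423726 0.32703708] 48.95 [0.32703939 0.06132973 0.29961741]
(np.int32(170), [295.5, 224.2]) [0.374 0.113 0.042]
(np.int32(74), [588.3, 257.9]) [ 0.279 -0.276  0.042]
(array([ 0.63235073, -0.34886067,  0.20964909]), np.float64(0.0016603909775621448))
```

View pics/s13b.png

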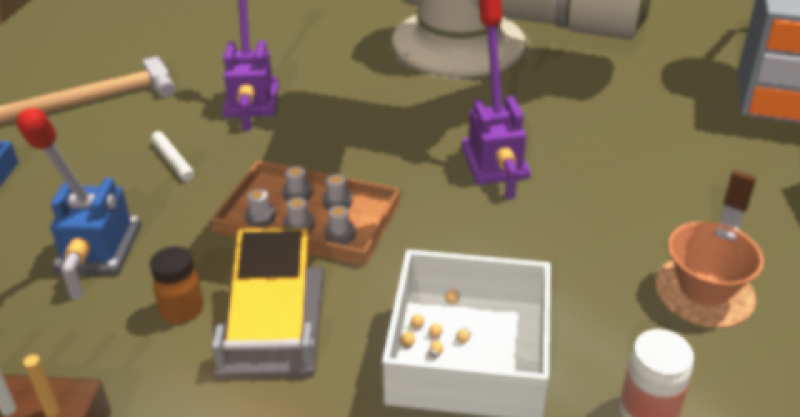

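View pics/w13.png

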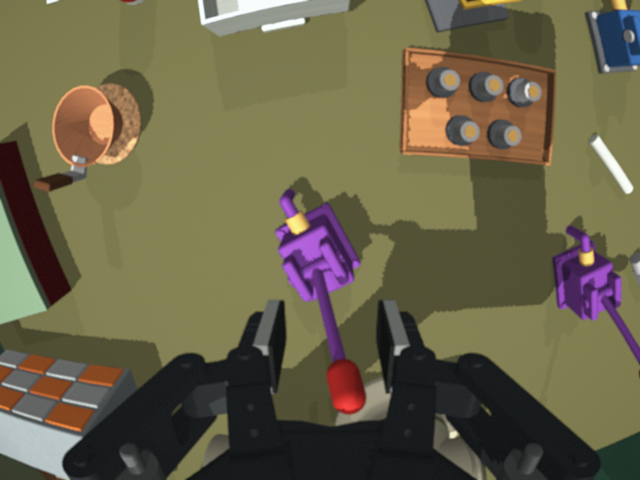

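The last views show all five dies upright in the tray, the six studs in the hopper, the dipper upright and empty on its coaster, and the treadle up. The lever is in float and the arm is clear. Handing in.

```bash
python3 -c "
from rig import workorder
print(workorder.close_job())"
```

```text
the job is handed in; nothing more can be done
None
```

The job is done in the order asked and handed in at about 49 s of the 200 s allowed.

- **Lever:** I pushed it past the detent and it snapped to the far end. The knob read (0.635, -0.347) right after the push and (0.632, -0.349) at the end. The far stop should be near (0.638, -0.348), and the final reading works out to about 0.81 rad, just inside the 0.80–0.85 notch. The wrist force was 42 N at the one reading taken during the push.
- **Studs and dipper:** All six studs were tipped into the hopper and still show there. The dipper is back upright and empty on its coaster.
- **Treadle:** I pressed it only after pouring, down to the stop, where the force rose from about 9 N to 18 N. It came back up by itself.
- **Dies:** Five dies were present, and one was knocked aside during the run. I measured that one again. All five now stand upright on the tray floor.
- **Rod, jar and can:** I did not touch them. The jar and rod show in the last views, the can only partly. I did not measure their positions again.

At hand-in the arm was at 0.33 m height with no contact force, and none of the last checks failed.

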